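Dock the lubricator coupler on the stirrer's tilted nipple

ROBOT

A 6-joint arm with a two-finger parallel gripper is mounted at the origin on a cart in front of the work surface, level with it; the furniture and walls round the work are solid. World frame = base frame: x ahead of the robot, y to its left, z up, the work surface at z = 0. Lengths are in m, angles in rad, forces in N, time in s.
With the tool pointing down it reaches from about 0.275 to 0.975 m from the base axis. Payload 8.4 kg.
Tool frame: the origin (TCP) lies on the centre line of the jaws, within the pads' length; the fingertips stand 25 mm ahead of it and the grasp point (between the pads) lies 6 mm ahead of it; x points along the fingers, y is the direction in which the jaws open and shut, and the axes are right-handed (so a half turn about x gives the same grasp; the last joint's range is limited). The gripper opens to 92 mm and grips with 3 to 60 N. Pads are 20 mm wide; open, the fingers measure 128 mm over their backs; the gripper's body (75 mm by 189 mm) begins 69 mm behind the grasp point.
Start: joints at [1.277, 0.353, 1.633, -0, 1.155, -0.002], TCP at [0.18, 0.599, 0.211] pointing down, gripper open.
Joint ranges: [-2.63, 2.63], [-0.92, 2.1], [0.06, 2.66], [-1.3, 4.44], [0, 2.69], [-3.02, 3.02]. Speed limits (rad/s): [2.22, 2.22, 2.79, 3.14, 3.14, 3.14].

INTERFACE

Orientations are given as a unit quaternion [x, y, z, w].
In Python, from bench import manip gives the robot as it stands.
- The arm moves only by the shell command python3 -m creep 'ROWS' [FORCE]. ROWS is JSON, a list of rows, each a list of 5 numbers: the shift along the tool's x, y, z in cm, then the turn about the tool's x in rad, then the gripper command: -1 is shut, 1 is fully open, values between are in proportion. A call has 1 to 5 rows; each row is the pose to reach, as a shift and turn from the pose measured when the call began, along the tool's axes at that moment; what a row does not reach only later rows make up. A row lasts 1/12 s, in which the tool goes at most 41.7 mm and 7.16 degrees, less where a joint would pass 70% of its speed; a pose out of reach is approached as far as the arm can. A call with a gripper value outside its range is refused whole. The fingers move at their own pace and stop on an object; FORCE is the grip in N (left out, the last holds). Time passes only in rows, so rows that repeat a pose let the fingers close. It gives the time, the measured TCP pose, the force and the opening at its end, in the units of the state.
- manip.sense(): the state, without advancing time (a new reading comes with each control period).
- manip.capture(name): name is "side" or "top" or "wrist"; returns a dict with "pixels" (384x512x3 uint8, blue, green, red), "fx", "fy", "cx", "cy" (pixels), "R" (3x3) and "t" (3): a world point X has camera coordinates R X + t; the wrist camera has in their place "hand_eye" (4x4, takes a point from camera to tool coordinates, whose origin is the TCP and whose axes are the tool frame's). Camera axes: x right, y down, z forward; pixel columns grow to the right and rows downward; lengths in m; the calibration is good to about 2 mm. A picture is of the moment at which its call begins: read the wrist's pose just before it. There is no depth.
- manip.hand_in(): hands the job in, once; it reports no verdict.
Trained networks look in the newest picture that a camera, given by its name, has taken for a name from the list of things; names that differ only in an ending like _2 or _b are one class to them, and where a whole thing is asked for, a point or a joint stands for the part that bears it (a point fixed in the world has none). Each returns a list of dicts, best first, with "score" (0 to 1); they miss things now and then, are a little off and sometimes report something else, mostly with a low value. They report only what shows in the picture. A call takes as long as a camera call. They do not tell look-alikes from the thing itself.
- manip.find_in(query, camera): "extent" ([centre column, centre row, width, height] in pixels, round what is visible of it).
- manip.tip_of(query, camera): "point" ([column, row] in pixels: a listed point, or the origin of a listed thing).
The state is a dict: "clock": time; "qpos": joint angles; "joint_velocities": joint speeds; "effort": joint torques, N m; "eef_pos": TCP position; "eef_rot": TCP orientation; "force": force on the tool from outside, world axes, zero at the start; "moment": the same for the moment, N m; "grip_width": finger opening in m.
Only numpy, scipy, OpenCV 4.12 (cv2) and the standard library are available. Lean on these libraries where they do the work, as an engineer would, in place of code of your own. Each camera call takes 0.05 s, during which the arm holds its last target.

TASK

The bearing of the bench stirrer is due for lubrication: take the black knob of the little dust-cover lever on the bearing head and swing the lever up and well over to the back, so that the nipple is bare. Then take the metal push coupler out of its stand and press it squarely, in line with the tilted nipple, until the two sprung jaws snap in behind its nose, and press on against the nipple's spring until it is fully home. Finish while still holding it pressed home there, with the vial, the brass weight and the small beaker left where they stand.

Things in the scene. Friction and masses are not known exactly. Their poses are not given: they have to be found in the camera images.
- head: Fixed bearing head: grey block with a tilted round boss, on an aluminium base plate 100 x 84 x 10 mm; its heading differs each time. Origin on the worktop under it, z up, x to its back, -x its front (towards the robot, within the heading). The boss, nipple, jaws and lever are on it.
- boss_face (a point): Centre of the boss's face (50 mm across), 85 mm above the worktop. z = nipple axis, out of the boss, leaning 25 degrees from vertical to the head's front. y is level, parallel to the lever's hinge; x points up the slope to the head's back. The coupler's mouth must end on the axis, about 2 mm above this face.
- nipple_tip (a point): Tip of the brass nipple, a 9 mm pin tapering to 4 mm, on the boss axis, 24 mm above the boss face when free. Same axes as boss_face. It slides into the boss against a spring.
- nipple (a joint): How far the nipple is pushed in, 0 to 0.014 m (stop = fully home, coupler mouth 2 mm above the boss face). Spring 4 N at 0, 10 N at the stop. The coupler first meets it with its mouth 16 mm above the face; the jaws snap in at about 0.007 to 0.009 m. Let go, the spring throws the coupler off again.
- jaw_left (a joint): Sprung steel leaf jaw on the nipple's +y side (boss axes), reaching 27 mm above the boss face, with an inward bead 22 mm above the face and 11 mm from the axis. 0 = closed (rad), about 0.1 while the coupler's ridge passes, back near 0 when snapped in behind it. Both jaws together add up to some 5 N to the push, then pull the coupler on.
- jaw_right (a joint): The like jaw on the nipple's -y side.
- dust_lever (a joint): Angle of the dust-cover lever (rad): 0 = lying over the nipple, its rubber disc just above the tip, so that the coupler cannot pass; grows as the knob end is lifted and swung up and to the head's back; stop at 2.2. It stays where it is left (friction 0.04 N m). Above 1.5 it counts as back.
- lever_knob (a point): Centre of the lever's black knob, a bar 14 mm in diameter and 18 mm long, lying along the hinge direction, at the end of a 10 mm wide steel arm. Pinch it over its two end faces, a finger either side of the arm, and carry it round lever_hinge. At rest about 80 mm above the worktop at the head's front. Axes turn with the lever.
- lever_hinge (a point): Mid-lever point on the hinge axis: +34 mm along x, +14 mm along z of boss_face. The lever opens by a right-handed turn about the y axis of boss_face. The knob's centre is 84 mm away: at angle 0, -82 mm along x and +18 mm along z of the boss axes. This point's own axes turn with the lever.
- coupler: Loose round metal push coupler, 0.18 kg, 87 mm long, upright in its stand. Origin: centre of its open mouth (lower end); z along it to the grip end. From the mouth: 20 mm nose widening to a 28 mm ridge at 10-11 mm, 22 mm neck at 12.5-26, 40 mm flange at 26-32, grip 26 mm across at 32-80, cap to 87. Mouth bore 14 mm wide, 8 deep.
- stand: The coupler's stand, a fixed grey block 76 x 76 x 40 mm with a 35 mm hole in the middle; the coupler's flange rests on its top, so the flange's upper face is 46 mm above the worktop. Origin at the centre of its underside.
- vial: A closed 21 mm sample vial, 49 mm tall, standing on the worktop between the head and the stand. Leave it. Origin at the centre of its underside, z up.
- brass_weight: A knobbed brass weight, 24 mm across and 38 mm tall, standing to the right of the head. Leave it. Origin at the centre of its underside, z up.
- small_beaker: A small empty glass beaker, 48 mm across and 60 mm tall, standing to the left of the stand. Leave it. Origin at the centre of its underside, z up.
There are look-alikes about, which are no part of the job. Leave any green look-alike of the coupler alone.

How it is judged:
On the way, in this order (a step that is already met when the one before it is completed fails the run):
1. the dust lever is swung back (value of joint dust_lever above 1.5 rad), for 0.2 s.
2. the coupler is lifted out of its stand (height (world z) of coupler above 0.06 m and contact force between coupler and the fingers above 1 N), for 0.2 s.
3. the coupler has snapped onto the nipple (value of joint nipple above 0.0075 m and value of joint each of jaw_left, jaw_right below 0.05 rad and z of coupler in the frame of boss_face between -0.003 and 0.01 m and distance between coupler and boss_face below 0.011 m and angle between the z axis of coupler and the z axis of boss_face, either way round below 0.12 rad and value of joint dust_lever above 1.5 rad), for 0.1 s.
At the end, for the whole second after the job is handed in: Lever over 1.5 rad; coupler axis within 0.12 rad of the nipple's, its mouth within 11 mm of the centre of the boss face; both jaws closed behind its ridge (under 0.05 rad); nipple in by over 11.5 of 14 mm; the fingers still hold the coupler still against the spring through the last second (all of step 3 and value of joint nipple above 0.0115 m and contact force between coupler and the fingers above 2 N and contact force between coupler and nipple above 3 N and linear speed of coupler below 0.02 m/s); the arm keeps its last pose, push and grip.
It fails at once if a bystander (vial) is knocked or moved by more than 30 mm (distance of vial from where it was at the start of the episode above 0.03 m).
It fails at once if a bystander (brass weight) is knocked or moved by more than 30 mm (distance of brass_weight from where it was at the start of the episode above 0.03 m).
It fails at once if a bystander (small beaker) is knocked or moved by more than 30 mm (distance of small_beaker from where it was at the start of the episode above 0.03 m).
It also fails if it takes over 58 s, if anything falls off the work surface, if the arm or the gripper's body presses on something with over 40 N, if the wrist force passes 120 N, or if a joint passes its speed limit or range.

## Working session

There is one attempt and no reset: what is moved stays moved. The work goes in short steps, Python scripts to look and compute and a shell command to move; the robot and the scene stay as the last step left them, time stands still between calls to the robot, and variables do not carry over. Pictures are saved under pics/ and viewed, and the job is handed in when it is done.

```bash
ls -la; mkdir -p pics; python3 - <<'E'
from bench import manip
import cv2,numpy as np
s=manip.sense()
for k,v in s.items(): print(k,np.round(v,4))
for c in ("side","top","wrist"):
    d=manip.capture(c); cv2.imwrite(f"pics/{c}0.png",d["pixels"])
    print(c,{k:np.round(v,4).tolist() for k,v in d.items() if k!="pixels"})
    for q in ("head","coupler","stand","vial","brass_weight","small_beaker"):
        print(q,[(round(r["score"],2),np.round(r["extent"]).tolist()) for r in manip.find_in(q,c)][:4])
    for q in ("head","coupler","stand","vial","brass_weight","small_beaker","boss_face","nipple_tip","lever_knob","lever_hinge"):
        print(' pt',q,[(round(r["score"],2),np.round(r["point"],1).tolist()) for r in manip.tip_of(q,c)][:4])
print(manip.sense()["clock"])
E
```

```text
total 12
drwxr-xr-x  3 agent agent 4096 Dec  6 00:23 .
drwxr-xr-x 23 root  root  4096 Dec  6 00:23 ..
drwxr-xr-x  2 agent agent 4096 Dec  6 00:23 pics
clock 0.0
qpos [ 1.2766  0.3536  1.6342 -0.      1.1552 -0.0024]
joint_velocities [ 0.0003 -0.002  -0.0013 -0.0013  0.0005  0.0021]
effort [-2.40000e-03 -5.93833e+01 -3.34204e+01  6.96000e-02  2.36000e-02
 -1.00000e-04]
eef_pos [0.1796 0.5981 0.2102]
eef_rot [ 0.1023  0.6997 -0.1033  0.6995]
force [-0.2742 -0.358   0.0847]
moment [0.0074 0.0271 0.0067]
grip_width 0.0917
side {'fx': 460.8437, 'fy': 460.8437, 'cx': 253.506, 'cy': 200.2473, 'R': [[-0.1729, 0.9849, 0.0095], [0.8052, 0.1469, -0.5745], [-0.5672, -0.0917, -0.8185]], 't': [0.1118, -0.3454, 1.6329]}
head [(0.78, [208.0, 200.0, 29.0, 56.0]), (0.47, [208.0, 187.0, 10.0, 32.0]), (0.18, [207.0, 194.0, 16.0, 42.0])]
coupler [(0.73, [309.0, 206.0, 13.0, 21.0]), (0.63, [343.0, 213.0, 16.0, 20.0])]
stand [(0.75, [345.0, 215.0, 28.0, 22.0])]
vial [(0.5, [262.0, 197.0, 6.0, 13.0])]
brass_weight [(0.69, [209.0, 193.0, 20.0, 39.0])]
small_beaker [(0.93, [384.0, 212.0, 21.0, 27.0]), (0.23, 
[... 1258 characters left out ...]
])]
 pt nipple_tip [(0.47, [180.8, 195.6]), (0.32, [141.3, 210.1]), (0.21, [384.1, 202.4])]
 pt lever_knob [(0.44, [311.8, 203.3])]
 pt lever_hinge [(0.54, [311.3, 173.6]), (0.26, [383.0, 204.8])]
wrist {'fx': 306.2623, 'fy': 306.2623, 'cx': 256.2546, 'cy': 192.9621, 'hand_eye': [[0.0002, -0.2683, 0.9633, -0.1729], [1.0, 0.0007, -0.0001, 0.0003], [-0.0006, 0.9633, 0.2683, -0.0749], [0.0, 0.0, 0.0, 1.0]]}
head []
coupler []
stand []
vial []
brass_weight []
small_beaker [(0.74, [140.0, 368.0, 34.0, 25.0])]
 pt head []
 pt coupler []
 pt stand []
 pt vial []
 pt brass_weight []
 pt small_beaker [(0.71, [142.5, 366.3])]
 pt boss_face []
 pt nipple_tip []
 pt lever_knob []
 pt lever_hinge []
2.55
```

View pictures.

```bash
python3 - <<'E'
import cv2
t=cv2.imread("pics/top0.png");s=cv2.imread("pics/side0.png")
cv2.imwrite("pics/top0c.png",cv2.resize(t[140:250,100:420],None,fx=2.5,fy=2.5,interpolation=cv2.INTER_CUBIC))
cv2.imwrite("pics/side0c.png",cv2.resize(s[140:250,120:420],None,fx=2.5,fy=2.5,interpolation=cv2.INTER_CUBIC))
E
```

```text
(no output)
```

View pics/top0c.png

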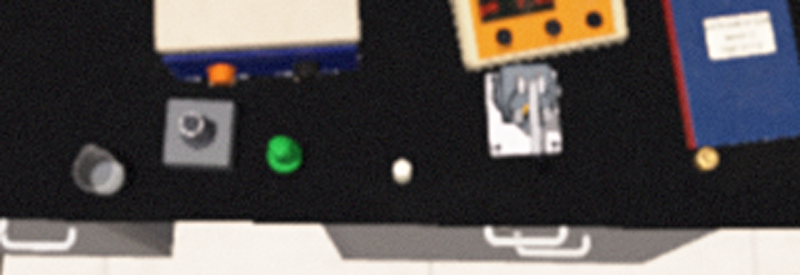

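View pics/side0c.png

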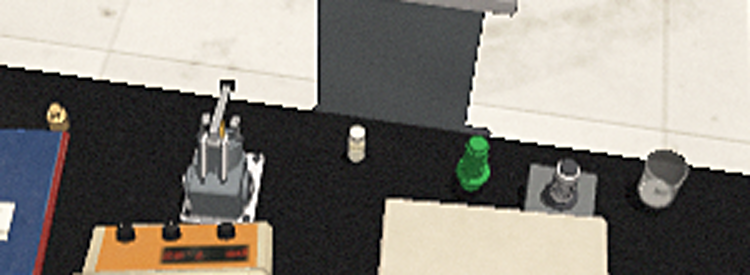

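View pics/side0.png

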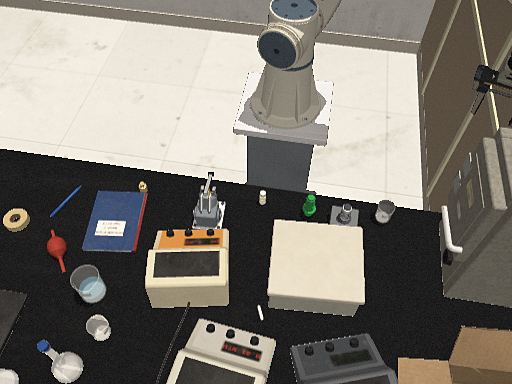

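View pics/wrist0.png

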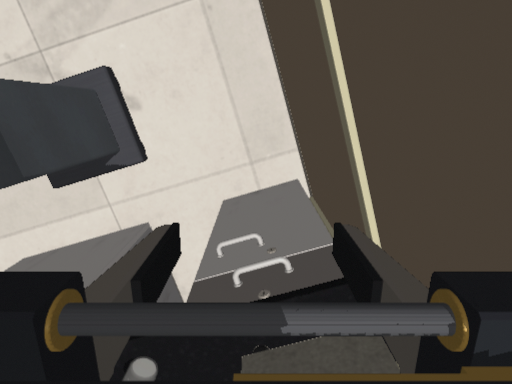

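View pics/top0.png

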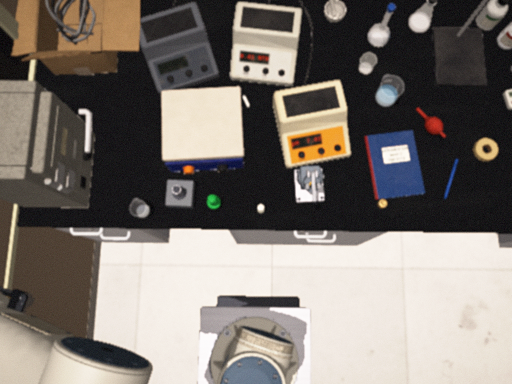

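```bash
cat > h.py <<'E'
import numpy as np, cv2
from scipy.spatial.transform import Rotation as Ro
CAL={'top':dict(f=481.8972,c=(263.4897,184.6244),R=np.array([[0.0139,-0.9999,0.0006],[-0.978,-0.0137,-0.208],[0.208,0.0023,-0.9781]]),t=np.array([-0.0253,0.5005,1.3625])),
'side':dict(f=460.8437,c=(253.506,200.2473),R=np.array([[-0.1729,0.9849,0.0095],[0.8052,0.1469,-0.5745],[-0.5672,-0.0917,-0.8185]]),t=np.array([0.1118,-0.3454,1.6329]))}
HE=np.array([[0.0002,-0.2683,0.9633,-0.1729],[1.0,0.0007,-0.0001,0.0003],[-0.0006,0.9633,0.2683,-0.0749],[0,0,0,1.]])
def wcal(s):
    T=np.eye(4);T[:3,:3]=Ro.from_quat(s["eef_rot"]).as_matrix();T[:3,3]=s["eef_pos"]
    C=T@HE; R=C[:3,:3].T
    return dict(f=306.2623,c=(256.2546,192.9621),R=R,t=-R@C[:3,3])
def ray(c,p):
    d=c['R'].T@np.array([(p[0]-c['c'][0])/c['f'],(p[1]-c['c'][1])/c['f'],1.]); o=-c['R'].T@c['t']; return o,d
def atz(c,p,z):
    o,d=ray(c,p); return o+d*(z-o[2])/d[2]
def proj(c,X):
    q=c['R']@np.asarray(X)+c['t']; return q[:2]/q[2]*c['f']+np.array(c['c'])
def tri(*cps):
    A=[];b=[]
    for c,p in cps:
        o,d=ray(c,p);d=d/np.linalg.norm(d);P=np.eye(3)-np.outer(d,d);A.append(P);b.append(P@o)
    return np.linalg.solve(sum(A),sum(b))
def tool(s): return np.array(s["eef_pos"]),Ro.from_quat(s["eef_rot"]).as_matrix()
def rel(s,X):  # world point -> shift in cm along tool axes for TCP to go to X
    p,R=tool(s); return R.T@(np.asarray(X)-p)*100
E
python3 - <<'E'
from h import *
T=CAL['top'];S=CAL['side']
print('head',atz(T,(309.3,187.2),0),atz(S,(208.7,214.3),0))
print('stand',atz(T,(179.1,195.6),0),atz(T,(179.1,195),.014),atz(S,(339.6,221.6),.014))
print('vial',atz(T,(260.8,209.9),0),'wt',atz(T,(381.6,206.4),0),'bk',atz(T,(142.6,209.2),0))
print('knob',tri((T,(311.8,203.3)),(S,(211.8,172.0))))
print('hinge',tri((T,(311.3,173.6)),(S,(204.6,194.8))))
print('green',atz(T,(213,205),0))
from bench import manip
s=manip.sense(); print(tool(s)[1].round(3), s['clock'])
E
```

```text
head [ 0.50592207 -0.15778445  0.        ] [ 0.50924814 -0.1582224   0.        ]
stand [0.47435977 0.23728076 0.        ] [0.47358211 0.23485073 0.014     ] [0.47498641 0.22233526 0.014     ]
vial [ 0.43397798 -0.01116932  0.        ] wt [ 0.44976767 -0.3757505   0.        ] bk [0.43112403 0.34521069 0.        ]
knob [ 0.43733044 -0.15596264  0.111108  ]
hinge [ 0.52159518 -0.15555482  0.11546775]
green [0.4469215  0.13344012 0.        ]
[[ 0.     0.288  0.958]
 [ 0.     0.958 -0.288]
 [-1.     0.     0.   ]] 2.55
```

```bash
python3 -m creep '[[0,-29,31,-0.29,1],[0,-29,31,-0.29,1],[0,-29,31,-0.29,1],[0,-29,31,-0.29,1],[0,-29,31,-0.29,1]]'; python3 - <<'E'
from h import *
from bench import manip
s=manip.sense(); print(tool(s)[1].round(3), s['clock'],rel(s,[.39,.23,.21]))
E
```

```text
clock: 2.97
eef_pos: [0.285, 0.4169, 0.2109]
eef_rot: [0.0, 0.707, -0.0, 0.707]
force: [1.2, -0.4, -0.4]
grip_width: 0.0916
[[ 0.     0.001  1.   ]
 [ 0.     1.    -0.001]
 [-1.     0.     0.   ]] 2.9667 [  0.09244418 -18.67867747  10.51298515]
```

```bash
python3 -m creep '[[0,-18.5,9,0,1],[0,-18.5,9,0,1],[0,-18.5,9,0,1],[0,-18.5,9,0,1],[0,-18.5,9,0,1]]'; python3 -m creep '[[0,-1,0,0,1],[0,-1,0,0,1]]';python3 - <<'E'
from h import *
from bench import manip
s=manip.sense(); c=wcal(s)
d=manip.capture("wrist"); cv2.imwrite("pics/w1.png",d["pixels"])
for q in ("coupler","stand","vial","small_beaker"):
    r=manip.tip_of(q,"wrist")
    print(q,[(round(a["score"],2),np.round(a["point"],1),atz(c,a["point"],.014 if q=='coupler' else 0).round(4)) for a in r[:3]])
print(s['clock'],s['eef_pos'],np.round(s['eef_rot'],4))
E
```

```text
clock: 3.38
eef_pos: [0.3754, 0.2299, 0.2112]
eef_rot: [0.0, 0.707, 0.0, 0.707]
force: [0.8, 0.7, 1.2]
grip_width: 0.092
clock: 3.55
eef_pos: [0.3758, 0.2175, 0.2114]
eef_rot: [0.002, 0.707, -0.001, 0.708]
force: [-0.4, 0.2, -0.6]
grip_width: 0.0919
coupler [(0.83, array([263.2, 245.5]), array([0.4762, 0.2266, 0.014 ])), (0.65, array([186.1, 224.1]), array([0.4457, 0.127 , 0.014 ]))]
stand [(0.59, array([264.5, 240.9]), array([0.476 , 0.2287, 0.    ]))]
vial [(0.63, array([ 82.3, 212.1]), array([ 0.4336, -0.013 ,  0.    ]))]
small_beaker [(0.77, array([349.3, 208.6]), array([0.4301, 0.3406, 0.    ]))]
3.55 [0.37578274 0.21753303 0.21138207] [ 0.0017  0.7067 -0.0015  0.7075]
```

View pics/w1.png

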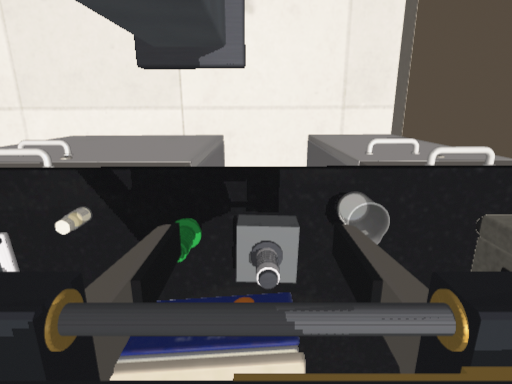

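```bash
python3 -m creep '[[0,-37,0,0,1],[0,-37,0,0,1],[0,-37,0,0,1],[0,-37,0,0,1],[0,-37,0,0,1]]'; python3 -m creep '[[0,-18,0,0,1],[0,-18,0,0,1],[0,-18,0,0,1],[0,-18,0,0,1],[0,-18,0,0,1]]';python3 -m creep '[[0,0,0,0,1]]'; python3 - <<'E'
from h import *
from bench import manip
s=manip.sense(); c=wcal(s)
d=manip.capture("wrist"); cv2.imwrite("pics/w2.png",d["pixels"])
for q,z in (("head",0),("boss_face",.085),("lever_knob",.09),("lever_hinge",.11),("vial",0),("brass_weight",0)):
    r=manip.tip_of(q,"wrist")
    print(q,[(round(a["score"],2),np.round(a["point"],1),atz(c,a["point"],z).round(4)) for a in r[:3]])
print(s['clock'],s['eef_pos'],np.round(s['eef_rot'],4))
E
```

```text
clock: 4.22
eef_pos: [0.3753, 0.0112, 0.2112]
eef_rot: [-0.001, 0.707, 0.002, 0.708]
force: [0.2, 0.2, 0.6]
grip_width: 0.0922
clock: 4.63
eef_pos: [0.3768, -0.1723, 0.2113]
eef_rot: [-0.002, 0.706, 0.001, 0.708]
force: [0.4, 1.2, 0.2]
grip_width: 0.0919
clock: 4.72
eef_pos: [0.3774, -0.174, 0.2113]
eef_rot: [-0.001, 0.706, 0.001, 0.708]
force: [0.2, 0.2, 0.0]
grip_width: 0.0919
head [(0.59, array([268.7, 259.1]), array([ 0.5053, -0.1563,  0.    ]))]
boss_face [(0.91, array([270.9, 287.6]), array([ 0.4953, -0.1572,  0.085 ]))]
lever_knob [(0.67, array([266.8, 248.6]), array([ 0.4455, -0.1625,  0.09  ]))]
lever_hinge []
vial [(0.6, array([379.7, 215. ]), array([ 0.44  , -0.0097,  0.    ]))]
brass_weight [(0.86, array([104.9, 226.2]), array([ 0.4572, -0.3771,  0.    ])), (0.56, array([268.8, 258.6]), array([ 0.5045, -0.1561,  0.    ]))]
4.7167 [ 0.37743321 -0.17398744  0.21127205] [-1.200e-03  7.061e-01  5.000e-04  7.081e-01]
```

View pics/w2.png

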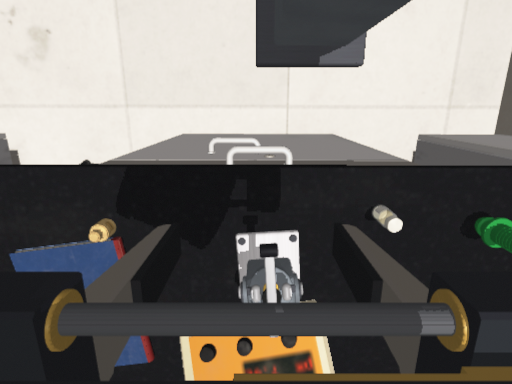

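```bash
python3 - <<'E'
import cv2
w=cv2.imread("pics/w2.png")
cv2.imwrite("pics/w2c.png",cv2.resize(w[220:310,220:320],None,fx=6,fy=6,interpolation=cv2.INTER_CUBIC))
E
```

```text
(no output)
```

View pics/w2c.png

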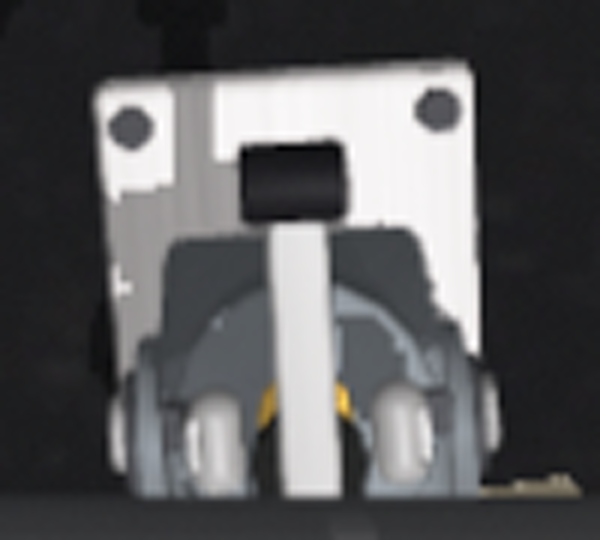

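```bash
cat >> h.py <<'E'
def headframe(o,th):
    """head origin xy, heading -> dict of boss frame"""
    x=np.array([np.cos(th),np.sin(th),0]);y=np.array([-np.sin(th),np.cos(th),0]);z=np.array([0,0,1.])
    a=np.radians(25); bx=np.cos(a)*x+np.sin(a)*z; bz=-np.sin(a)*x+np.cos(a)*z
    return x,y,bx,bz
E
python3 - <<'E'
from h import *
s=dict(eef_pos=[0.37743321,-0.17398744,0.21127205],eef_rot=[-1.200e-03,7.061e-01,5.000e-04,7.081e-01]);c=wcal(s)
g=lambda u,v:(220+(u+.5)/6-.5,220+(v+.5)/6-.5)
L=atz(c,g(97,85),.01);Rr=atz(c,g(472,64),.01)
h1=atz(c,g(131,127),.01);h2=atz(c,g(438,109),.01)
print(L,Rr,np.linalg.norm(L-Rr),h1,h2)
for a,b in((L,Rr),(h1,h2)):
    d=b-a; th=np.arctan2(-d[0],d[1]); m=(a+b)/2;print(np.degrees(th),m, m[:2]+.05*np.array([np.cos(th),np.sin(th)]))
for z in(.08,.09,.094,.1): print(z,atz(c,g(293,182),z))
k1=atz(c,g(240,182),.09);k2=atz(c,g(347,180),.09);print(np.linalg.norm(k1-k2))
k1=atz(c,g(240,182),.08);k2=atz(c,g(347,180),.08);print(np.linalg.norm(k1-k2))
E
```

```text
[ 0.46323539 -0.20066177  0.01      ] [ 0.45798552 -0.11850372  0.01      ] 0.08232561092262233 [ 0.47323387 -0.19329398  0.01      ] [ 0.46868178 -0.12556857  0.01      ]
3.656209933700762 [ 0.46061045 -0.15958275  0.01      ] [ 0.51050869 -0.15639427]
3.8452856129830417 [ 0.47095782 -0.15943127  0.01      ] [ 0.52084526 -0.15607815]
0.08 [ 0.45191247 -0.1603514   0.08      ]
0.09 [ 0.4469803 -0.160789   0.09     ]
0.094 [ 0.44500744 -0.16096403  0.094     ]
0.1 [ 0.44204814 -0.16122659  0.1       ]
0.018758165881617352
0.019396376072487245
```

```bash
python3 - <<'E'
from h import *
from bench import manip
s=manip.sense()
print(rel(s,[.435,-.1608,.155]))
E
```

```text
[5.64454878 0.97228055 5.78938471]
```

```bash
python3 -m creep '[[5.6,1,5.8,-0.065,1],[5.6,1,5.8,-0.065,1],[5.6,1,5.8,-0.065,1],[5.6,1,5.8,-0.065,1]]';  python3 - <<'E'
from h import *
from bench import manip
s=manip.sense(); c=wcal(s)
d=manip.capture("wrist"); cv2.imwrite("pics/w3.png",d["pixels"])
cv2.imwrite("pics/w3c.png",cv2.resize(d["pixels"][200:310,200:340],None,fx=5.5,fy=5.5,interpolation=cv2.INTER_CUBIC))
for q,z in (("boss_face",.085),("lever_knob",.094)):
    r=manip.tip_of(q,"wrist")
    print(q,[(round(a["score"],2),np.round(a["point"],1),atz(c,a["point"],z).round(4)) for a in r[:3]])
print(s['clock'],s['eef_pos'],np.round(s['eef_rot'],4).tolist())
E
```

```text
clock: 5.4
eef_pos: [0.4348, -0.159, 0.1539]
eef_rot: [-0.026, 0.707, 0.027, 0.706]
force: [-0.7, -0.5, 0.2]
grip_width: 0.0921
boss_face [(0.62, array([253.6, 269. ]), array([ 0.4966, -0.1563,  0.085 ]))]
lever_knob [(0.59, array([254.3, 215.2]), array([ 0.4433, -0.1595,  0.094 ]))]
5.4 [ 0.43481651 -0.15898113  0.15386556] [-0.0258, 0.707, 0.0266, 0.7062]
```

View pics/w3c.png

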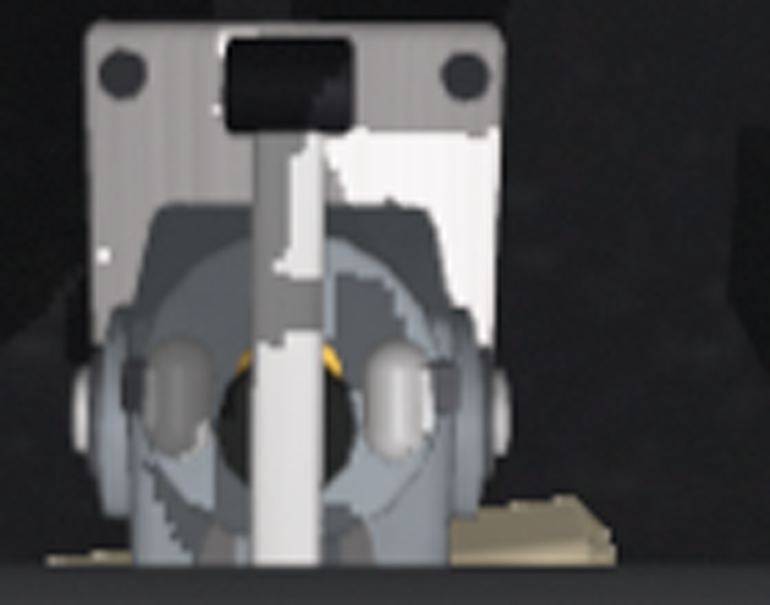

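```bash
python3 - <<'E'
from h import *
c1=wcal(dict(eef_pos=[0.37743321,-0.17398744,0.21127205],eef_rot=[-1.200e-03,7.061e-01,5.000e-04,7.081e-01]))
c2=wcal(dict(eef_pos=[0.43481651,-0.15898113,0.15386556],eef_rot=[-0.0258,0.707,0.0266,0.7062]))
g1=lambda u,v:(220+(u+.5)/6-.5,220+(v+.5)/6-.5)
g=lambda u,v:(200+(u+.5)/5.5-.5,200+(v+.5)/5.5-.5)
print('knob tri',tri((c1,g1(293,182)),(c2,g(289,84))))
L=atz(c2,g(84,25),.01);R=atz(c2,g(505,25),.01);print(L,R,np.linalg.norm(L-R),np.degrees(np.arctan2(-(R-L)[0],(R-L)[1])))
print((L+R)/2+.05*np.array([np.cos(.065),np.sin(.065),0]))
print('w',[np.linalg.norm(atz(c2,g(225,85),z)-atz(c2,g(354,85),z)).round(4) for z in(.08,.09,.1)])
# predicted from boss est
th=np.radians(3.75)
for b in ([.4953,-.1572,.085],[.4966,-.1563,.085]):
    x,y,bx,bz=headframe(b,th);b=np.array(b)
    k=b+bx*(.034-.082)+bz*(.014+.018);h=b+.034*bx+.014*bz;tip=b+.024*bz
    print('knob',k,'hinge',h,'tip',tip)
    for c,g_,n in((c1,g1,1),(c2,g,2)):
        f=lambda X:(proj(c,X)-(220 if n==1 else 200)+.5)*(6 if n==1 else 5.5)
        print(f(k),'tip',f(tip),'jaws',f(b+.022*bz+.015*y),f(b+.022*bz-.015*y),'face',f(b),'hinge',f(h), 'bossrim',f(b-.025*bx),f(b+.025*y))
E
```

```text
knob tri [ 0.43832679 -0.16150999  0.10752141]
[ 0.46374455 -0.20134953  0.01      ] [ 0.45757293 -0.1185676   0.01      ] 0.08301166558179604 4.263666204124108
[ 0.51055315 -0.15671086  0.01      ]
w [np.float64(0.02), np.float64(0.0192), np.float64(0.0184)]
knob [ 0.43839554 -0.16092972  0.09371617] hinge [ 0.5201445  -0.15557161  0.11205733] tip [ 0.48517888 -0.15786337  0.10675139]
[294.33261801 146.47100883] tip [311.20158693 428.40147389] jaws [397.5016264  421.94140827] [224.55924247 431.27246869] face [308.44917671 408.28607357] hinge [322.45597164 621.45069963] bossrim [299.93437673 270.11571196] [443.54720692 400.97226293]
[294.4551081   53.13526195] tip [291.55660824 387.01897103] jaws [393.7369425  386.70080609] [189.53240997 385.08640156] face [292.64649465 374.60498105] hinge [289.75027788 617.10850099] bossrim [294.17266666 216.43878974] [449.05031029 375.84499321]
knob [ 0.43969554 -0.16002972  0.09371617] hinge [ 0.5214445  -0.15467161  0.11205733] tip [ 0.48647888 -0.15696337  0.10675139]
[299.45041809 153.40935554] tip [316.29852455 435.02372069] jaws [402.47597103 428.53542029] [229.71589367 437.84494572] face [313.19448536 414.46856015] hinge [327.47124926 627.77131317] bossrim [304.63270323 276.36680919] [448.15899954 407.17056117]
[299.96474541  62.002836  ] tip [297.07126217 395.39185545] jaws [399.05609115 395.00583571] [195.15461708 393.39717641] face [297.67537197 382.2593702 ] hinge [295.17383274 625.00317863] bossrim [299.12368615 224.1887992 ] [453.86582186 383.49532697]
```

```bash
python3 -m creep '[[5.4,-0.3,0.8,0,1],[5.4,-0.3,0.8,0,1],[5.4,-0.3,0.8,0,1],[5.4,-0.3,0.8,0,-0.4]]'; python3 - <<'E'
from h import *
from bench import manip
s=manip.sense()
d=manip.capture("wrist")
cv2.imwrite("pics/w4c.png",cv2.resize(d["pixels"][170:310,170:350],None,fx=4,fy=4,interpolation=cv2.INTER_CUBIC))
print(s['clock'],s['eef_pos'],np.round(s['eef_rot'],4).tolist(),s['force'])
E
```

```text
clock: 5.88
eef_pos: [0.4428, -0.1629, 0.1033]
eef_rot: [-0.026, 0.705, 0.025, 0.708]
force: [-0.2, -1.2, 0.8]
grip_width: 0.0876
5.8833 [ 0.44278448 -0.16290103  0.10326728] [-0.0256, 0.7055, 0.025, 0.7079] [-0.24564043 -1.18226016  0.82972099]
```

View pics/w4c.png

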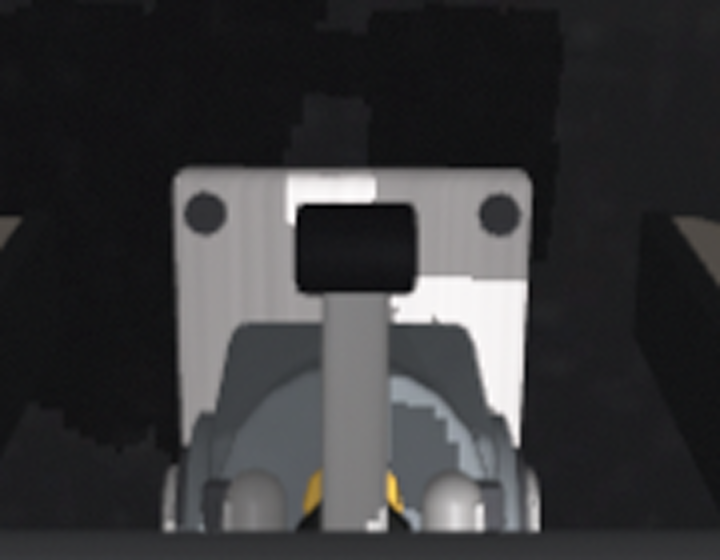

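```bash
python3 -m creep '[[0.2,0.15,0,0,-1],[0.2,0.15,0,0,-1],[0.2,0.15,0,0,-1],[0.2,0.15,0,0,-1],[0.2,0.15,0,0,-1]]' 15; python3 -m creep '[[0,0,0,0,-1],[0,0,0,0,-1],[0,0,0,0,-1],[0,0,0,0,-1],[0,0,0,0,-1]]' 15
```

```text
clock: 6.35
eef_pos: [0.4435, -0.1616, 0.1022]
eef_rot: [-0.026, 0.705, 0.025, 0.709]
force: [-0.3, -0.0, -0.1]
grip_width: 0.0503
clock: 6.77
eef_pos: [0.4434, -0.1616, 0.1022]
eef_rot: [-0.026, 0.705, 0.025, 0.708]
force: [1.0, 1.0, 0.3]
grip_width: 0.0179
```

```bash
python3 -m creep '[[-1.7,0,-0.2,0,-1],[-3.5,0,0,0,-1],[-5.2,0,0.5,0,-1],[-6.7,0,1.35,0,-1],[-8.0,0,2.5,0,-1]]' 15
```

```text
clock: 7.18
eef_pos: [0.4702, -0.1597, 0.1831]
eef_rot: [-0.026, 0.703, 0.024, 0.71]
force: [10.6, -1.5, -18.2]
grip_width: 0.0161
```

```bash
python3 - <<'E'
from h import *
from bench import manip
s=manip.sense()
d=manip.capture("wrist")
cv2.imwrite("pics/w5.png",d["pixels"])
cv2.imwrite("pics/w5c.png",cv2.resize(d["pixels"][170:310,170:350],None,fx=4,fy=4,interpolation=cv2.INTER_CUBIC))
s=manip.sense()
print(s['clock'],s['eef_pos'],np.round(s['eef_rot'],4).tolist(),s['force'],s['grip_width'])
E
```

```text
7.2333 [ 0.47283843 -0.16023191  0.18556526] [-0.0264, 0.7022, 0.024, 0.711] [0.15204755 0.11304778 5.29965755] 0.011317293366183222
```

View pics/w5c.png

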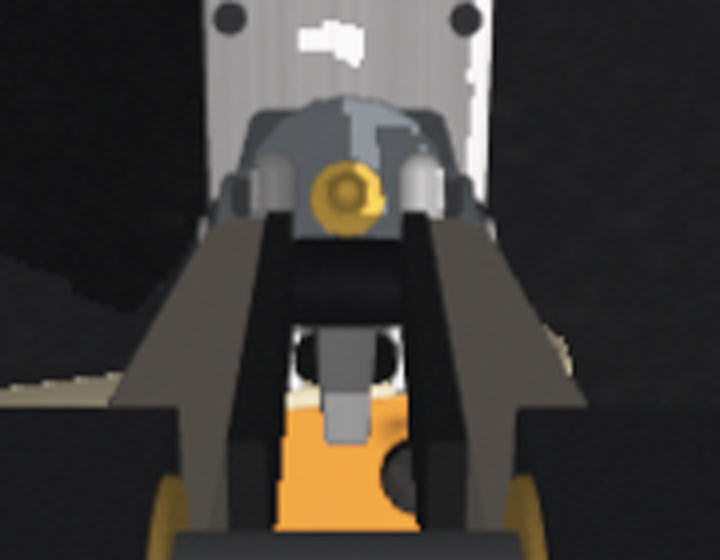

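```bash
python3 - <<'E'
from h import *
from bench import manip
s=manip.sense()
d=manip.capture("wrist")
cv2.imwrite("pics/w6c.png",cv2.resize(d["pixels"][170:310,170:350],None,fx=4,fy=4,interpolation=cv2.INTER_CUBIC))
d=manip.capture("side")
cv2.imwrite("pics/s6c.png",cv2.resize(d["pixels"][130:250,140:300],None,fx=5,fy=5,interpolation=cv2.INTER_CUBIC))
s=manip.sense()
print(s['clock'],s['eef_pos'],np.round(s['eef_rot'],4).tolist(),s['force'],s['grip_width'])
E
```

```text
7.3333 [ 0.46918161 -0.15982168  0.18313925] [-0.0263, 0.7042, 0.0247, 0.7091] [-0.28361352 -0.96590254  0.9835205 ] 0.0012899987186595892
```

View pics/w6c.png

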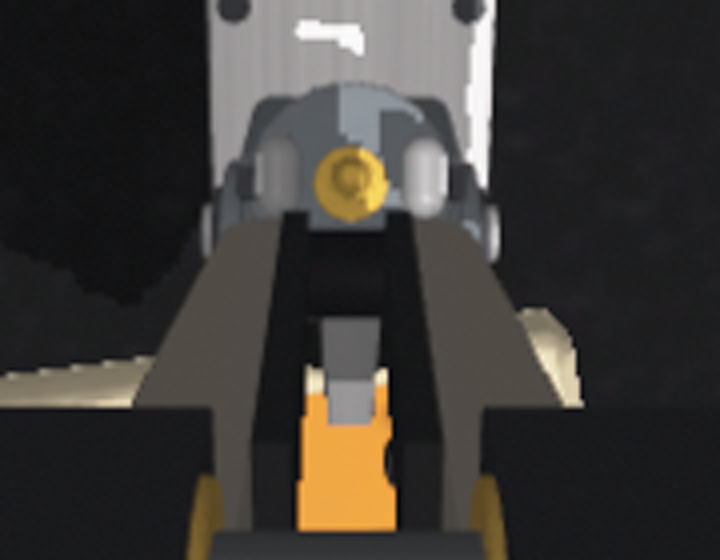

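View pics/s6c.png

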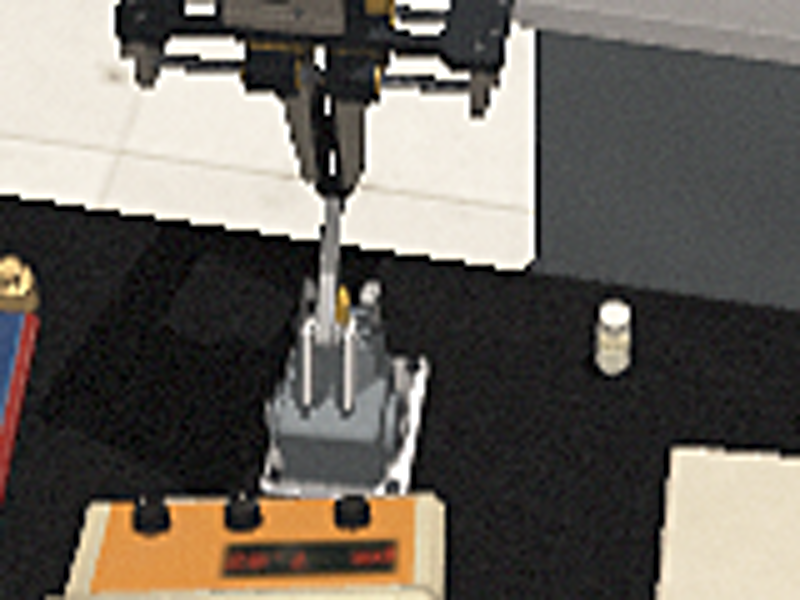

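```bash
python3 - <<'E'
from h import *
c5=wcal(dict(eef_pos=[0.4702,-.1597,.1831],eef_rot=[-.026,.703,.024,.71]))
c6=wcal(dict(eef_pos=[0.47284,-.16023,.18557],eef_rot=[-.0264,.7022,.024,.711]))
g=lambda u,v:(170+(u+.5)/4-.5,170+(v+.5)/4-.5)
for c,p,kn in((c5,(347,190),(347,285)),(c6,(350,176),(347,272))):
    tip=atz(c,g(*p),.085+.024*.9063); th=np.radians(3.9)
    x,y,bx,bz=headframe(0,th); print('boss from tip',tip-.024*bz)
    for z in (.15,.16,.17): print(z,atz(c,g(*kn),z))
print(tri((c6,g(347,272)),(CAL['side'],(140+335/5,130+188/5))))
# knob centre assuming fingers: pads tip
b=np.array([.4995,-.1577,.085]);h=b+.034*bx+.014*bz;print('hinge',h)
for c,kn in((c5,(347,285)),(c6,(347,272))):
    for z in np.arange(.14,.2,.01):
        X=atz(c,g(*kn),z); r=X-h; print(z.round(3),X[0].round(4),'rad',np.hypot(r@x,r[2]).round(4),'phi',np.degrees(np.arctan2(r[2],-r@x)).round(1))
E
```

```text
boss from tip [ 0.49720828 -0.15761585  0.08499981]
0.15 [ 0.48926934 -0.1580156   0.15      ]
0.16 [ 0.48461249 -0.15831806  0.16      ]
0.17 [ 0.47995564 -0.15862052  0.17      ]
boss from tip [ 0.49770832 -0.15769632  0.08499981]
0.15 [ 0.49056504 -0.15866305  0.15      ]
0.16 [ 0.48600291 -0.15895461  0.16      ]
0.17 [ 0.48144079 -0.15924618  0.17      ]
[ 0.47716407 -0.15854636  0.17881061]
hinge [ 0.52434015 -0.15600657  0.11205733]
0.14 0.4939 rad 0.0413 phi 42.5
0.15 0.4893 rad 0.0517 phi 47.2
0.16 0.4846 rad 0.0623 phi 50.3
0.17 0.48 rad 0.073 phi 52.5
0.18 0.4753 rad 0.0838 phi 54.1
0.19 0.4706 rad 0.0947 phi 55.4
0.14 0.4951 rad 0.0405 phi 43.6
0.15 0.4906 rad 0.0509 phi 48.2
0.16 0.486 rad 0.0615 phi 51.3
0.17 0.4814 rad 0.0722 phi 53.4
0.18 0.4769 rad 0.083 phi 55.0
0.19 0.4723 rad 0.0938 phi 56.2
```

```bash
python3 - <<'E'
from h import *
from bench import manip
s=manip.sense()
print(s['clock'],s['eef_pos'],np.round(s['eef_rot'],4).tolist(),s['force'],s['grip_width'])
d=manip.capture("wrist")
cv2.imwrite("pics/w7c.png",cv2.resize(d["pixels"][170:310,170:350],None,fx=4,fy=4,interpolation=cv2.INTER_CUBIC))
d=manip.capture("top")
cv2.imwrite("pics/t7c.png",cv2.resize(d["pixels"][140:240,250:370],None,fx=6,fy=6,interpolation=cv2.INTER_CUBIC))
E
```

```text
7.3333 [ 0.46918161 -0.15982168  0.18313925] [-0.0263, 0.7042, 0.0247, 0.7091] [-0.28361352 -0.96590254  0.9835205 ] 0.0012899987186595892
```

View pics/w7c.png

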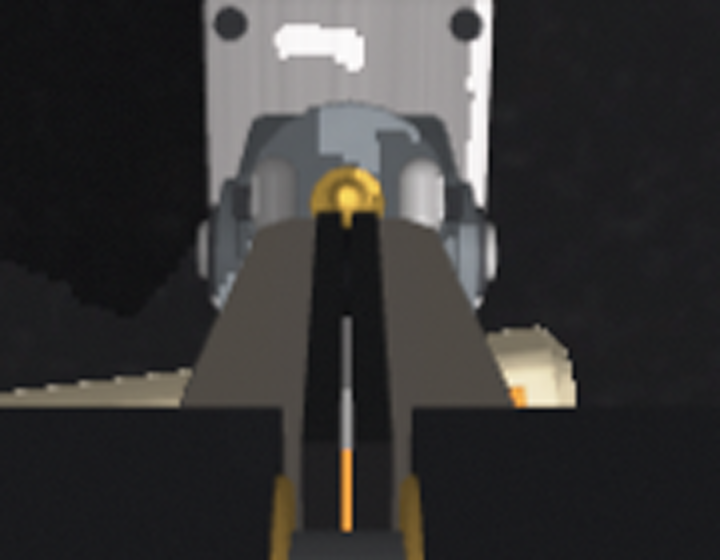

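View pics/t7c.png

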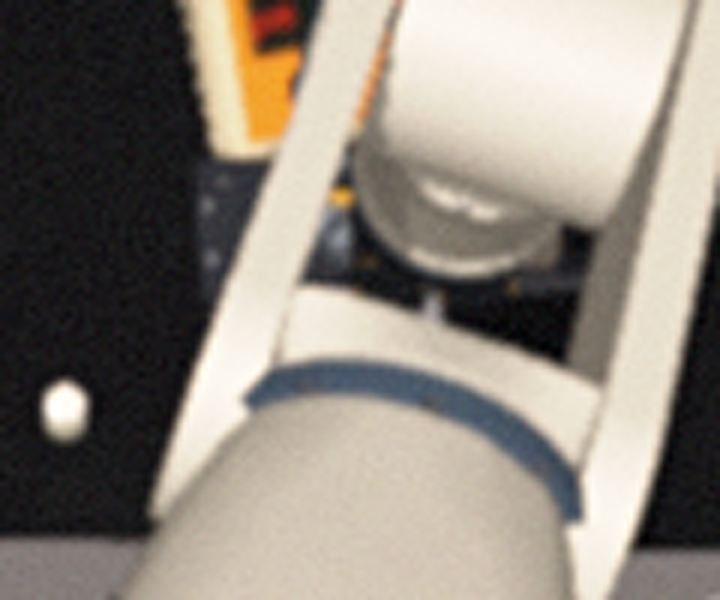

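```bash
python3 -m creep '[[-0.5,0,1.5,0,-1],[-0.5,0,3,0,-1],[-0.6,0,4.2,0,-1],[-0.6,0,5.2,0,-1],[-0.6,0,6,0,-1]]';python3 - <<'E'
from h import *
from bench import manip
s=manip.sense()
print(s['clock'],s['eef_pos'],np.round(s['eef_rot'],4).tolist(),s['force'],s['grip_width'])
d=manip.capture("wrist")
cv2.imwrite("pics/w8.png",d["pixels"])
d=manip.capture("side")
cv2.imwrite("pics/s8c.png",cv2.resize(d["pixels"][130:250,140:300],None,fx=5,fy=5,interpolation=cv2.INTER_CUBIC))
E
```

```text
clock: 7.85
eef_pos: [0.5275, -0.1552, 0.1876]
eef_rot: [-0.026, 0.706, 0.025, 0.708]
force: [0.5, 0.5, -0.2]
grip_width: 0.0002
7.85 [ 0.52748034 -0.15515726  0.18756618] [-0.0258, 0.7056, 0.025, 0.7077] [ 0.53882522  0.50462973 -0.15121287] 0.0001955296937362083
```

View pics/w8.png

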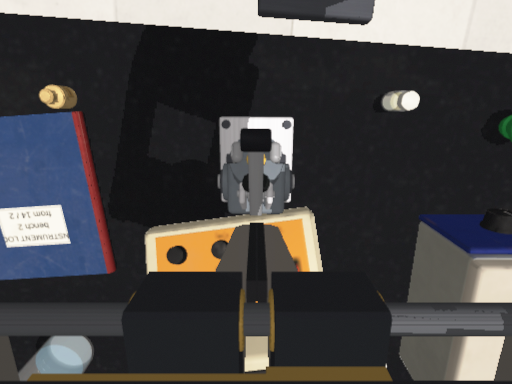

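View pics/s8c.png

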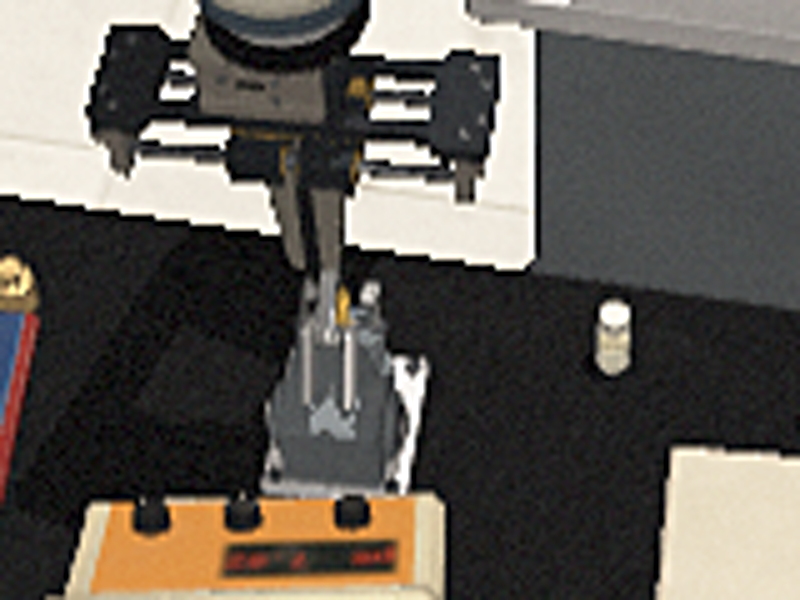

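```bash
python3 - <<'E'
from h import *
c=wcal(dict(eef_pos=[0.52748,-.15516,.18757],eef_rot=[-.0258,.7056,.025,.7077]))
w=cv2.imread('pics/w8.png');cv2.imwrite("pics/w8c.png",cv2.resize(w[110:250,190:330],None,fx=5,fy=5,interpolation=cv2.INTER_CUBIC))
th=np.radians(3.9);x,y,bx,bz=headframe(0,th)
b=np.array([.4985,-.1577,.085]);h=b+.034*bx+.014*bz;print('hinge',h)
for p in [(256,139)]:
    for z in np.arange(.07,.2,.01):
        X=atz(c,p,z); r=X-h; print(z.round(3),X.round(4),'rad',np.hypot(r@x,r[2]).round(4),'phi',np.degrees(np.arctan2(r[2],-r@x)).round(1))
E
```

```text
hinge [ 0.52334015 -0.15600657  0.11205733]
0.07 [ 0.4813 -0.1586  0.07  ] rad 0.0595 phi -45.0
0.08 [ 0.4803 -0.1586  0.08  ] rad 0.0537 phi -36.6
0.09 [ 0.4793 -0.1587  0.09  ] rad 0.0493 phi -26.6
0.1 [ 0.4783 -0.1587  0.1   ] rad 0.0467 phi -15.0
0.11 [ 0.4773 -0.1588  0.11  ] rad 0.0462 phi -2.6
0.12 [ 0.4763 -0.1588  0.12  ] rad 0.0478 phi 9.6
0.13 [ 0.4753 -0.1589  0.13  ] rad 0.0514 phi 20.4
0.14 [ 0.4743 -0.1589  0.14  ] rad 0.0565 phi 29.6
0.15 [ 0.4733 -0.159   0.15  ] rad 0.0629 phi 37.1
0.16 [ 0.4723 -0.159   0.16  ] rad 0.0701 phi 43.2
0.17 [ 0.4713 -0.1591  0.17  ] rad 0.0779 phi 48.0
0.18 [ 0.4703 -0.1591  0.18  ] rad 0.0863 phi 52.0
0.19 [ 0.4693 -0.1592  0.19  ] rad 0.0949 phi 55.2
```

View pics/w8c.png

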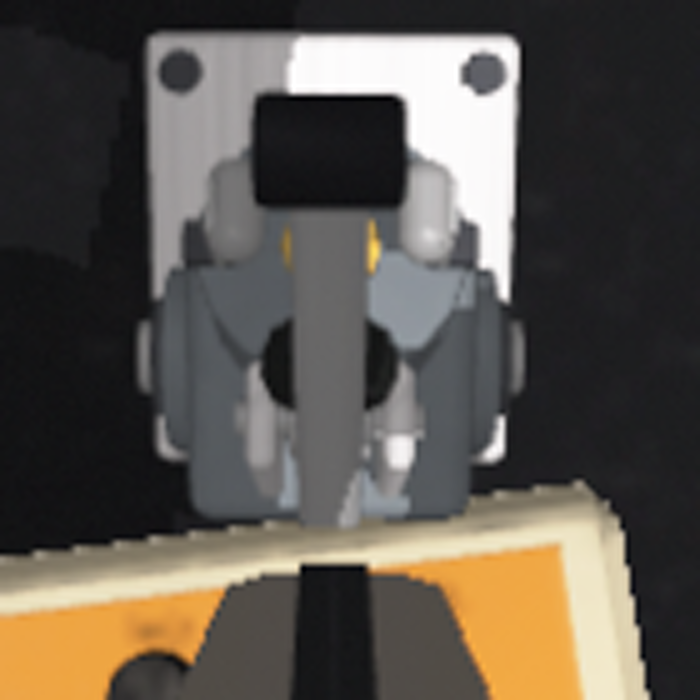

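```bash
cat > fit.py <<'E'
from h import *
from scipy.optimize import least_squares
C=dict(c2=wcal(dict(eef_pos=[0.37743321,-0.17398744,0.21127205],eef_rot=[-1.200e-03,7.061e-01,5.000e-04,7.081e-01])),
c3=wcal(dict(eef_pos=[0.43481651,-0.15898113,0.15386556],eef_rot=[-0.0258,0.707,0.0266,0.7062])),
c4=wcal(dict(eef_pos=[0.44278448,-0.16290103,0.10326728],eef_rot=[-0.0256,0.7055,0.025,0.7079])),
c5=wcal(dict(eef_pos=[0.4702,-.1597,.1831],eef_rot=[-.026,.703,.024,.71])),
c6=wcal(dict(eef_pos=[0.47284,-.16023,.18557],eef_rot=[-.0264,.7022,.024,.711])),
c7=wcal(dict(eef_pos=[0.46918,-.15982,.18314],eef_rot=[-.0263,.7042,.0247,.7091])),
c8=wcal(dict(eef_pos=[0.52748,-.15516,.18757],eef_rot=[-.0258,.7056,.025,.7077])))
def G(o,k): return lambda u,v: np.array((o[0]+(u+.5)/k-.5,o[1]+(v+.5)/k-.5))
g2=G((220,220),6);g3=G((200,200),5.5);g4=G((170,170),4);g8=G((190,110),5)
kn=[('c2',g2(293,182)),('c3',g3(289,84)),('c4',g4(356,250))]
print('knob rest tri',tri(*[(C[c],p) for c,p in kn]))
K=tri(*[(C[c],p) for c,p in kn])
for c,p in kn: print(c,p,proj(C[c],K))
plate=[('c2',g2(97,85),-1),('c2',g2(472,64),1),('c3',g3(84,22),-1),('c3',g3(505,22),1),('c4',g4(174,170),-1),('c4',g4(531,170),1),('c8',g8(147,34),-1),('c8',g8(520,34),1),('c5',g4(203,0),-1)]
for c,p,s in plate[:-1]: print(c,atz(C[c],p,.01))
E
python3 fit.py
```

```text
knob rest tri [ 0.43841927 -0.16149025  0.10765119]
c2 [268.41666667 249.91666667] [268.51621216 250.00645274]
c3 [252.13636364 214.86363636] [252.12903425 214.98989042]
c4 [258.625 232.125] [258.6306529  231.58516609]
c2 [ 0.46323539 -0.20066177  0.01      ]
c2 [ 0.45798552 -0.11850372  0.01      ]
c3 [ 0.46312488 -0.20137351  0.01      ]
c3 [ 0.45695619 -0.11863288  0.01      ]
c4 [ 0.46338108 -0.20090372  0.01      ]
c4 [ 0.4574381  -0.11916411  0.01      ]
c8 [ 0.46556412 -0.20104093  0.01      ]
c8 [ 0.45956678 -0.11846137  0.01      ]
```

```bash
python3 - <<'E'
from h import *
S=CAL['side'];T=CAL['top']
for X in([.4427,-.1613,.0937],[.4384,-.1615,.1077],[.452,-.1604,.08],[.44,-.1615,.1]): print(X,proj(S,X),proj(T,X))
print('plate corners',[proj(S,p) for p in([.4632,-.2007,.01],[.4577,-.1185,.01])],[proj(T,p) for p in([.4632,-.2007,.01],[.4577,-.1185,.01])])
for n,(x0,y0,x1,y1) in dict(side=(190,160,240,220),top=(290,160,335,215)).items():
    im=cv2.imread(f'pics/{n}0.png');cv2.imwrite(f'pics/{n}0d.png',cv2.resize(im[y0:y1,x0:x1],None,fx=10,fy=10,interpolation=cv2.INTER_NEAREST))
E
```

```text
[0.4427, -0.1613, 0.0937] [210.65923028 177.04148054] [313.77928326 202.39970414]
[0.4384, -0.1615, 0.1077] [210.6038826  172.82711001] [314.37666276 203.05544137]
[0.452, -0.1604, 0.08] [210.55242601 182.52886504] [312.94715147 200.01318305]
[0.44, -0.1615, 0.1] [210.65725634 174.93929814] [314.08776944 202.96161676]
plate corners [array([198.13309446, 197.69028064]), array([225.38865127, 200.24307664])] [array([323.97602695, 200.64546615]), array([296.63024434, 202.07173857])]
```

View pics/side0d.png

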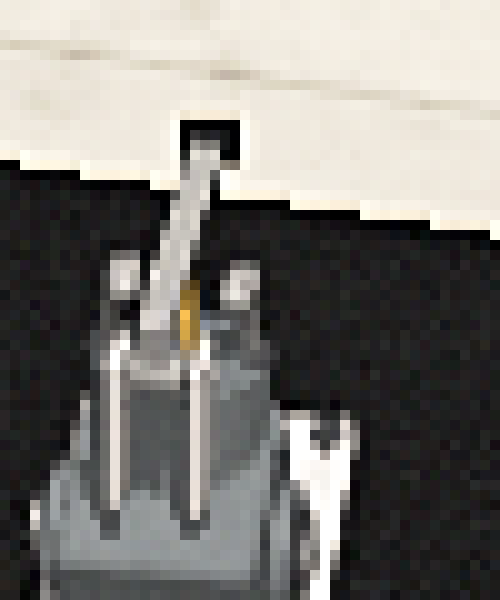

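View pics/top0d.png

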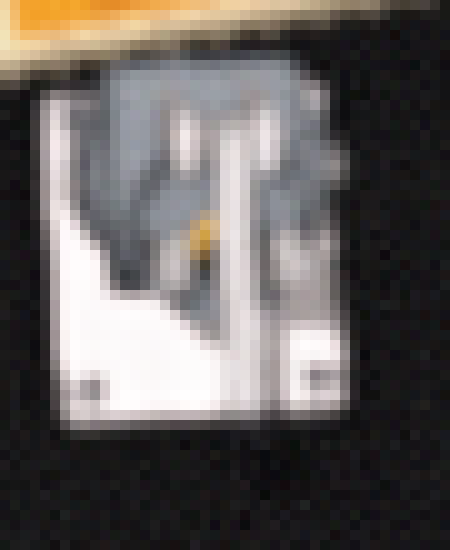

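```bash
python3 -m creep '[[-3.5,0,-0.5,0,-1],[-4,0,-4.5,0,-1],[-4,0,-8.5,0,-1],[-3,0,-10,0,-1],[0,0,-10,0,-1]]'; python3 -m creep '[[2,0,0,0,-1],[2,0,0,0,-1]]'; python3 - <<'E'
from h import *
from bench import manip
s=manip.sense()
print(s['clock'],s['eef_pos'],np.round(s['eef_rot'],4).tolist(),s['force'],s['grip_width'])
d=manip.capture("wrist")
cv2.imwrite("pics/w9c.png",cv2.resize(d["pixels"][150:310,160:350],None,fx=4,fy=4,interpolation=cv2.INTER_CUBIC))
d=manip.capture("side")
cv2.imwrite("pics/s9c.png",cv2.resize(d["pixels"][130:230,170:270],None,fx=6,fy=6,interpolation=cv2.INTER_CUBIC))
E
```

```text
clock: 8.37
eef_pos: [0.4264, -0.1631, 0.1899]
eef_rot: [-0.026, 0.704, 0.024, 0.709]
force: [1.2, -0.4, -0.1]
grip_width: 0.0006
clock: 8.53
eef_pos: [0.4232, -0.1623, 0.1671]
eef_rot: [-0.026, 0.706, 0.025, 0.708]
force: [0.0, 0.1, 0.2]
grip_width: 0.0003
8.5333 [ 0.42318075 -0.16233278  0.1670547 ] [-0.0256, 0.7057, 0.0245, 0.7076] [0.01731459 0.10445258 0.22370206] 0.0003395242751504164
```

View pics/w9c.png

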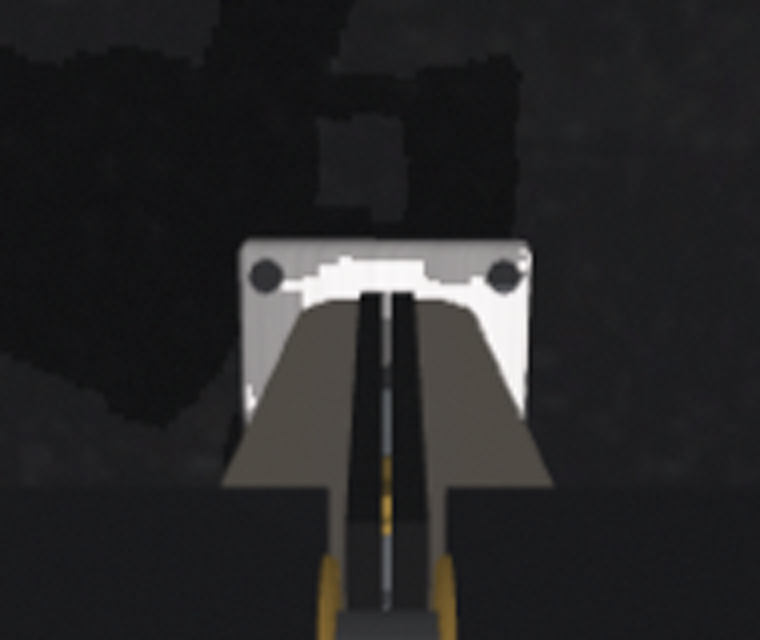

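View pics/s9c.png

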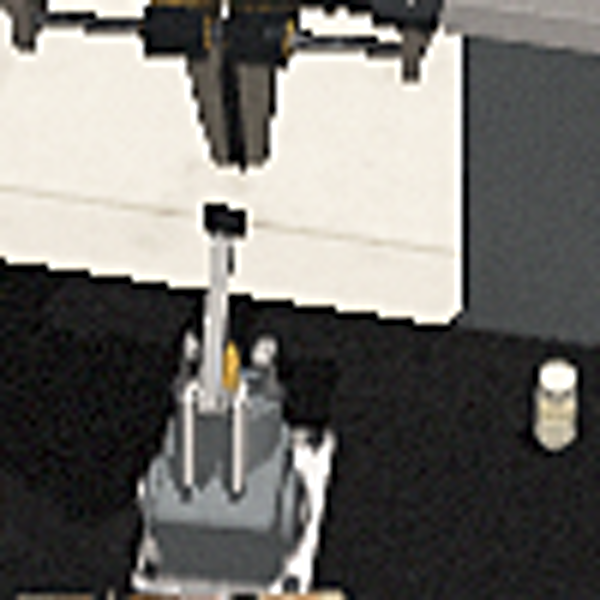

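```bash
python3 - <<'E'
from fit import *
S=CAL['side']
g=G((170,130),6)
K=tri((C['c8'],g8(329,150)),(S,g(226,219)));print(K, proj(C['c8'],K)-g8(329,150),proj(S,K)-g(226,219))
K0=tri((S,(211,174)),*[(C[c],p) for c,p in kn]);print(K0,proj(S,K0))
print('fingertip proj',proj(S,[.4232,-.1623,.142]), g(240,165))
# hinge from chord + radius
th=np.radians(3.9);x=np.array([np.cos(th),np.sin(th),0])
a=np.array([K0@x,K0[2]]);b=np.array([K@x,K[2]]);m=(a+b)/2;d=b-a;L=np.hypot(*d);n=np.array([d[1],-d[0]])/L
c=m+n*np.sqrt(.084**2-L*L/4);print('hinge x,z',c, 'theta',2*np.degrees(np.arcsin(L/.168)), 'nominal', np.array([.5233,-.156,0])@x)
E
```

```text
knob rest tri [ 0.43841927 -0.16149025  0.10765119]
c2 [268.41666667 249.91666667] [268.51621216 250.00645274]
c3 [252.13636364 214.86363636] [252.12903425 214.98989042]
c4 [258.625 232.125] [258.6306529  231.58516609]
c2 [ 0.46323539 -0.20066177  0.01      ]
c2 [ 0.45798552 -0.11850372  0.01      ]
c3 [ 0.46312488 -0.20137351  0.01      ]
c3 [ 0.45695619 -0.11863288  0.01      ]
c4 [ 0.46338108 -0.20090372  0.01      ]
c4 [ 0.4574381  -0.11916411  0.01      ]
c8 [ 0.46556412 -0.20104093  0.01      ]
c8 [ 0.45956678 -0.11846137  0.01      ]
[ 0.47078219 -0.15896467  0.1773579 ] [ 0.87845051 -0.25590083] [-0.18257909  0.00208811]
[ 0.4397956  -0.16111199  0.10424433] [210.70719907 173.9802192 ]
fingertip proj [210.7330019  160.97521243] [209.58333333 157.08333333]
hinge x,z [0.51147312 0.11186012] theta 56.438180997845 nominal 0.5114777977708935
```

```bash
python3 -m creep '[[0,0,2,0,-1],[0,0,4,0,-1],[0,0,5.5,0,-1],[0,0,7,0,-1],[0,0,8.5,0,-1]]'; python3 - <<'E'
from h import *
from bench import manip
s=manip.sense()
print(s['clock'],s['eef_pos'],np.round(s['eef_rot'],4).tolist(),s['force'],s['grip_width'])
d=manip.capture("wrist")
cv2.imwrite("pics/w10.png",d["pixels"])
d=manip.capture("side")
cv2.imwrite("pics/s10c.png",cv2.resize(d["pixels"][130:230,170:270],None,fx=6,fy=6,interpolation=cv2.INTER_CUBIC))
E
```

```text
clock: 9.05
eef_pos: [0.5122, -0.1571, 0.1719]
eef_rot: [-0.027, 0.704, 0.024, 0.709]
force: [-0.6, -0.7, 1.0]
grip_width: 0.0006
9.05 [ 0.51222497 -0.15707705  0.1719173 ] [-0.0265, 0.704, 0.0241, 0.7092] [-0.55437597 -0.65892605  0.9797816 ] 0.0006404466065671644
```

View pics/w10.png

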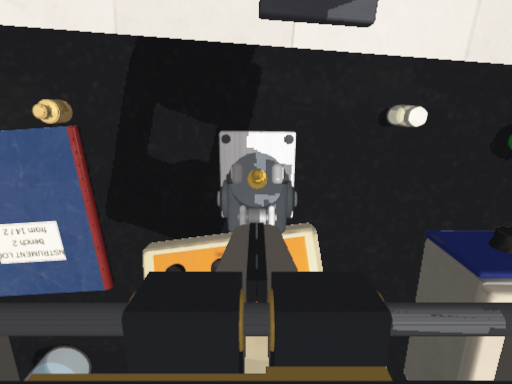

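View pics/s10c.png

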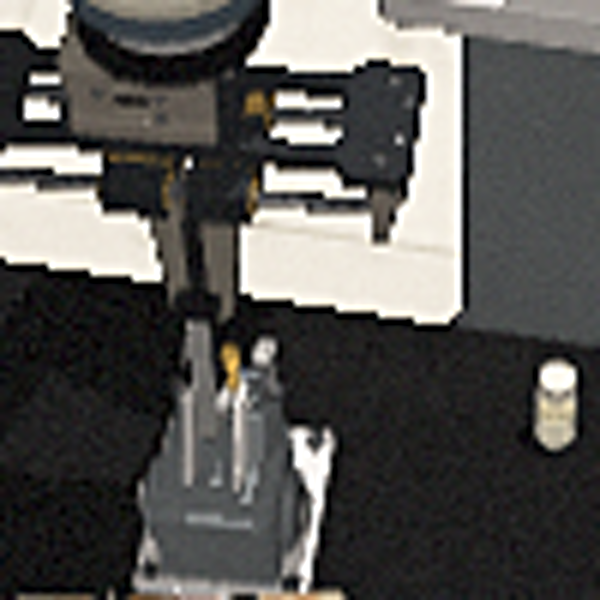

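```bash
python3 - <<'E'
from h import *
S=CAL['side'];th=np.radians(3.9);x=np.array([np.cos(th),np.sin(th),0])
h=np.array([.5233,-.156,.112])
for ph in range(70,120,5):
    p=np.radians(ph);print(ph,'theta',np.radians(ph+12.6).round(2),proj(S,h+.084*(-np.cos(p)*x+np.sin(p)*np.array([0,0,1]))).round(1))
E
```

```text
70 theta 1.44 [205.  169.8]
75 theta 1.53 [204.5 171.3]
80 theta 1.62 [204.  173.1]
85 theta 1.7 [203.5 175. ]
90 theta 1.79 [203.  177.2]
95 theta 1.88 [202.5 179.5]
100 theta 1.97 [202.1 181.9]
105 theta 2.05 [201.6 184.5]
110 theta 2.14 [201.2 187.2]
115 theta 2.23 [200.9 190. ]
```

```bash
python3 -m creep '[[0,0,0.9,0,-1],[0,0,1.1,0,-1],[0,0,-2.5,0,-1],[-1,0,-5,0,-1],[-1,3,-5.5,0,-1]]'; python3 -m creep '[[0,16,2,0,0.6],[0,16,2,0,0.6],[0,16,2,0,0.6],[0,16,2,0,0.6],[0,16,2,0,0.6]]' 10;  python3 -m creep '[[0,19,2,0,0.6],[0,19,2,0,0.6],[0,19,2,0,0.6],[0,19,2,0,0.6],[0,19,2,0,0.6]]'; python3 - <<'E'
from h import *
from bench import manip
s=manip.sense()
d=manip.capture("wrist")
cv2.imwrite("pics/w11.png",d["pixels"])
print(s['clock'],s['eef_pos'],np.round(s['eef_rot'],4).tolist(),s['force'],s['grip_width'])
d=manip.capture("side")
cv2.imwrite("pics/s11c.png",cv2.resize(d["pixels"][140:250,170:290],None,fx=6,fy=6,interpolation=cv2.INTER_CUBIC))
cv2.imwrite("pics/s11.png",d["pixels"])
E
```

```text
clock: 9.57
eef_pos: [0.4537, -0.134, 0.1822]
eef_rot: [-0.026, 0.704, 0.023, 0.71]
force: [0.8, 0.2, 0.3]
grip_width: 0.0008
clock: 9.98
eef_pos: [0.4625, 0.0315, 0.1821]
eef_rot: [-0.027, 0.703, 0.024, 0.71]
force: [0.5, -0.6, -0.0]
grip_width: 0.0317
clock: 10.4
eef_pos: [0.4688, 0.2251, 0.1821]
eef_rot: [-0.027, 0.703, 0.025, 0.71]
force: [-0.1, -0.1, -0.3]
grip_width: 0.065
10.4 [0.468807   0.22507805 0.18210444] [-0.0268, 0.7028, 0.0248, 0.7104] [-0.07824252 -0.12887714 -0.3037566 ] 0.06496090361184635
```

View pics/w11.png

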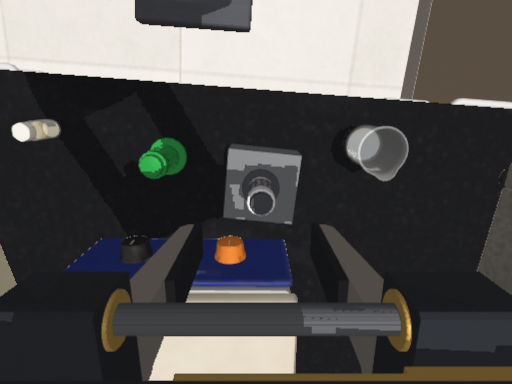

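View pics/s11c.png

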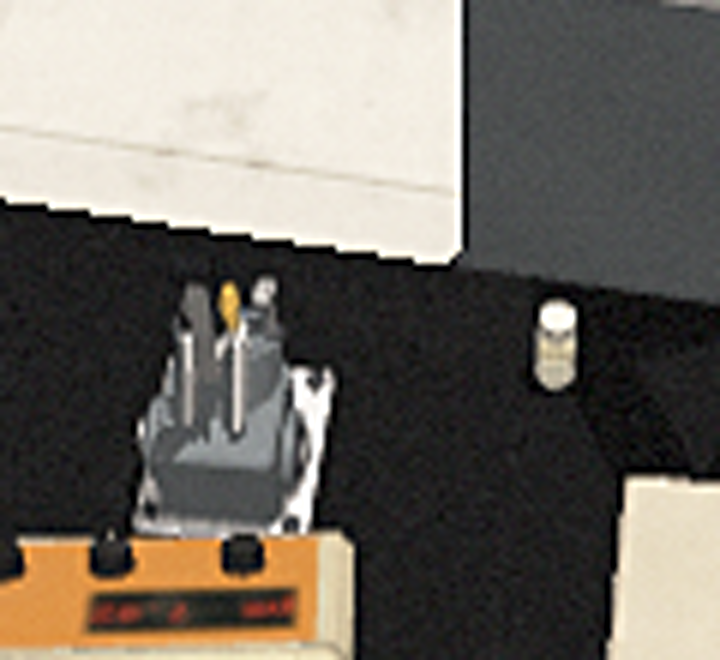

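```bash
python3 - <<'E'
from h import *
w=cv2.imread('pics/w11.png');cv2.imwrite('pics/w11c.png',cv2.resize(w[130:240,205:325],None,fx=6,fy=6,interpolation=cv2.INTER_CUBIC))
s=dict(eef_pos=[0.468807,0.22507805,0.18210444],eef_rot=[-0.0268,0.7028,0.0248,0.7104]);c=wcal(s)
print(atz(c,(261,202.5),.101), tool(s)[1].round(4))
E
```

```text
[0.47378265 0.22964209 0.101     ] [[ 0.0108 -0.0729  0.9973]
 [-0.0024  0.9973  0.0729]
 [-0.9999 -0.0032  0.0106]]
```

View pics/w11c.png

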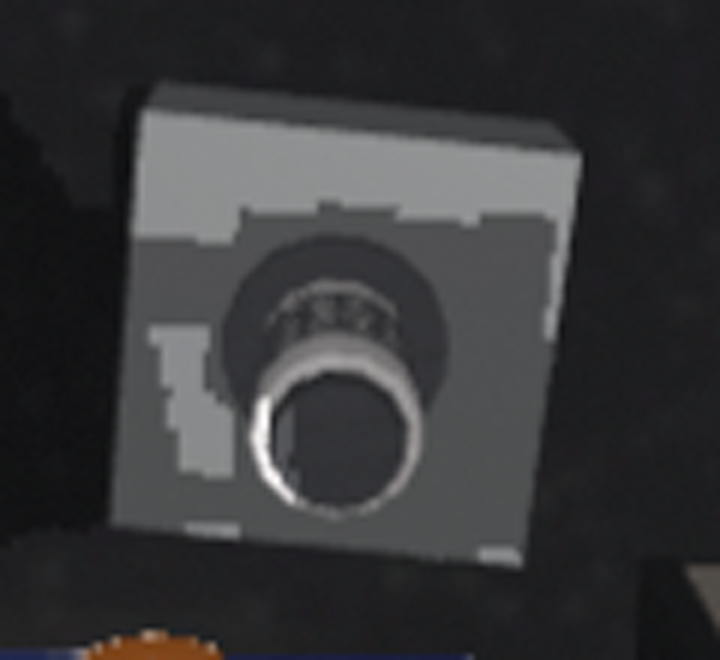

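```bash
python3 -m creep '[[3,0.45,0.45,0,0.6],[6,0.45,0.45,0,0.6],[9,0.45,0.45,0,0.6],[10,0.45,0.45,0,0.6],[10,0.45,0.45,0,0.6]]'; python3 - <<'E'
from h import *
from bench import manip
s=manip.sense()
d=manip.capture("wrist")
cv2.imwrite("pics/w12c.png",cv2.resize(d["pixels"][130:310,140:380],None,fx=3.3,fy=3.3,interpolation=cv2.INTER_CUBIC))
print(s['clock'],s['eef_pos'],np.round(s['eef_rot'],4).tolist(),s['force'],s['grip_width'])
c=wcal(s);print(proj(c,[.474,.2296,.101]))
E
```

```text
clock: 10.92
eef_pos: [0.4727, 0.2286, 0.08]
eef_rot: [-0.028, 0.704, 0.025, 0.709]
force: [-0.6, -0.1, 0.2]
grip_width: 0.0734
10.9167 [0.47268088 0.22856842 0.07999297] [-0.0282, 0.7043, 0.0249, 0.7089] [-0.56291135 -0.14409642  0.15530493] 0.07340594069152016
[257.19543392 253.29546794]
```

View pics/w12c.png

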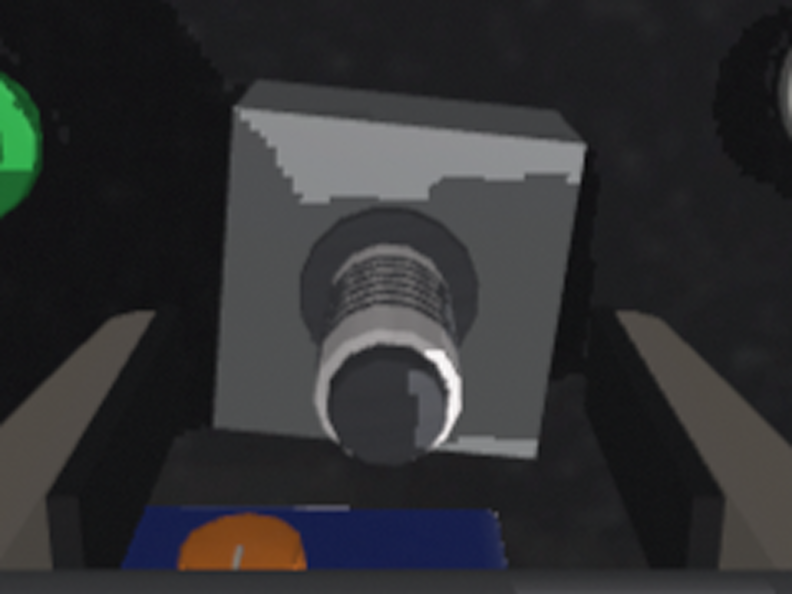

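```bash
python3 -m creep '[[0,0,0,0,-1],[0,0,0,0,-1],[0,0,0,0,-1],[0,0,0,0,-1],[0,0,0,0,-1]]' 12; python3 -m creep '[[0,0,0,0,-1],[0,0,0,0,-1],[0,0,0,0,-1]]' 12
```

```text
clock: 11.38
eef_pos: [0.4743, 0.2295, 0.0825]
eef_rot: [-0.028, 0.703, 0.026, 0.71]
force: [-0.2, -0.5, -0.3]
grip_width: 0.0425
clock: 11.63
eef_pos: [0.4745, 0.2295, 0.0827]
eef_rot: [-0.028, 0.703, 0.026, 0.71]
force: [-0.5, -1.4, 2.1]
grip_width: 0.0251
```

```bash
python3 -m creep '[[-0.6,0,0,0,-1],[-1.2,0,0,0,-1],[-1.2,0,0,0,-1]]' 12; python3 -m creep '[[0,0,-0.6,0,-1],[0,0,-1.2,0,-1],[0,0,-1.8,0,-1],[0,0,-2.4,0,-1],[0,0,-2.4,0,-1]]' 12; python3 - <<'E'
from h import *
from bench import manip
s=manip.sense()
d=manip.capture("wrist")
cv2.imwrite("pics/w13.png",d["pixels"])
cv2.imwrite("pics/w13c.png",cv2.resize(d["pixels"][130:310,140:380],None,fx=3.3,fy=3.3,interpolation=cv2.INTER_CUBIC))
print(s['clock'],s['eef_pos'],np.round(s['eef_rot'],4).tolist(),s['force'],s['grip_width'])
E
```

```text
clock: 11.88
eef_pos: [0.4749, 0.2299, 0.0959]
eef_rot: [-0.027, 0.702, 0.026, 0.711]
force: [0.8, 0.3, -1.4]
grip_width: 0.0254
clock: 12.3
eef_pos: [0.4493, 0.2277, 0.0954]
eef_rot: [-0.028, 0.703, 0.026, 0.71]
force: [0.7, 0.4, -1.4]
grip_width: 0.025
12.3 [0.44928832 0.22774794 0.09539241] [-0.0277, 0.7029, 0.0257, 0.7103] [ 0.68911466  0.41749961 -1.38360252] 0.025021270515263625
```

View pics/w13c.png

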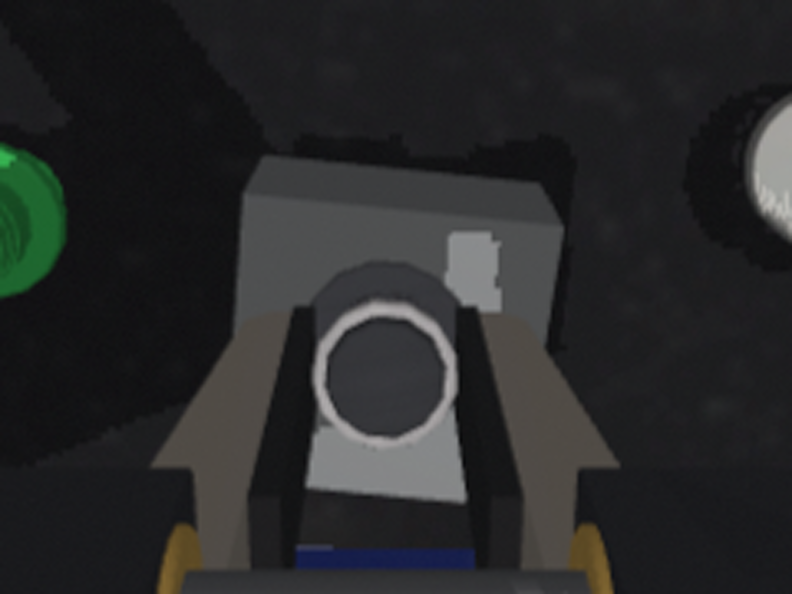

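```bash
cat > tilt.py <<'E'
from h import *
def cam():
    M=np.linalg.inv(HE); return dict(f=306.2623,c=(256.2546,192.9621),R=M[:3,:3],t=M[:3,3])
CT=cam()
def model(al,z0,aP,x0=.006):
    """tool-frame projection rows: cap top centre(87), flange top -z edge, mouth; pivot at (x0,0,z0), along=aP"""
    a=np.array([-np.cos(al),0,-np.sin(al)])  # coupler z dir in tool (up = -x), leaning to -z
    n=np.array([np.sin(al),0,-np.cos(al)])
    P=np.array([x0,0,z0])
    pt=lambda s,r: P+a*(s-aP)+n*r
    return dict(cap=proj(CT,pt(.087,0))[1],capf=proj(CT,pt(.087,.013))[1],capb=proj(CT,pt(.087,-.013))[1],fl=proj(CT,pt(.032,.02))[1],flb=proj(CT,pt(.026,.02))[1],flback=proj(CT,pt(.032,-.02))[1])
if __name__=='__main__':
    s=dict(eef_pos=[0.47268088,0.22856842,0.07999297],eef_rot=[-0.0282,0.7043,0.0249,0.7089])
    c=wcal(s);X=atz(c,(257.5,250.5),.101);print('coupler',X,rel(s,X))
    s2=dict(eef_pos=[0.4745,0.2295,0.0827],eef_rot=[-0.028,0.703,0.026,0.710])
    print('rel to grasp tool, cap',rel(s2,X),'P', rel(s2,[X[0],X[1],.0767]))
    for z0 in(-.002,0,):
        for al in (0,10,15,20,25,30): print(z0,al,{k:round(float(v),1) for k,v in model(np.radians(al),z0,.0627).items()})
E
python3 tilt.py
```

```text
coupler [0.47229458 0.22966831 0.101     ] [-2.10137965  0.10226642 -0.01697719]
rel to grasp tool, cap [-1.83214991  0.02774619 -0.20069655] P [ 0.59772127  0.03553371 -0.22447473]
-0.002 0 {'cap': 245.2, 'capf': 223.1, 'capb': 266.5, 'fl': 185.5, 'flb': 183.5, 'flback': 237.9}
-0.002 10 {'cap': 237.9, 'capf': 214.4, 'capb': 261.0, 'fl': 192.1, 'flb': 191.3, 'flback': 246.4}
-0.002 15 {'cap': 234.0, 'capf': 210.3, 'capb': 257.7, 'fl': 195.6, 'flb': 195.5, 'flback': 250.6}
-0.002 20 {'cap': 230.1, 'capf': 206.4, 'capb': 254.2, 'fl': 199.3, 'flb': 199.8, 'flback': 254.7}
-0.002 25 {'cap': 226.2, 'capf': 202.7, 'capb': 250.3, 'fl': 203.2, 'flb': 204.2, 'flback': 258.7}
-0.002 30 {'cap': 222.4, 'capf': 199.3, 'capb': 246.3, 'fl': 207.2, 'flb': 208.8, 'flback': 262.6}
0 0 {'cap': 248.5, 'capf': 226.5, 'capb': 269.6, 'fl': 188.2, 'flb': 186.1, 'flback': 240.4}
0 10 {'cap': 241.2, 'capf': 217.8, 'capb': 264.2, 'fl': 194.7, 'flb': 193.9, 'flback': 248.9}
0 15 {'cap': 237.4, 'capf': 213.7, 'capb': 261.0, 'fl': 198.3, 'flb': 198.0, 'flback': 253.1}
0 20 {'cap': 233.5, 'capf': 209.8, 'capb': 257.5, 'fl': 201.9, 'flb': 202.3, 'flback': 257.2}
0 25 {'cap': 229.6, 'capf': 206.1, 'capb': 253.7, 'fl': 205.8, 'flb': 206.7, 'flback': 261.2}
0 30 {'cap': 225.8, 'capf': 202.8, 'capb': 249.7, 'fl': 209.7, 'flb': 211.3, 'flback': 265.1}
```

```bash
python3 - <<'E'
from tilt import *
from scipy.optimize import least_squares
def f(p):
    m=model(p[0],p[1],p[2]); return [m['capf']-220.9,m['capb']-265.5,max(m['fl'],0)-209.4,(p[2]-.0627)/.003]
for g in (.2,.4):
    r=least_squares(f,[g,.005,.0627],x_scale=[.1,.005,.005]);print(np.degrees(r.x[0]),r.x[1:],r.fun)
def f(p):
    m=model(p[0],p[1],.0627); return [m['capf']-220.9,m['capb']-265.5,max(m['fl'],m['flb'])-209.4]
r=least_squares(f,[.3,.005],x_scale=[.1,.005]);print(np.degrees(r.x[0]),r.x[1:],r.fun)
E
```

```text
19.71711526522398 [0.00584889 0.06527488] [-0.98785151  1.04473716 -0.02932907  0.85829473]
19.71711642079997 [0.00584889 0.06527489] [-0.98785168  1.0447359  -0.02932749  0.85829612]
19.880677087129545 [0.00566859] [-1.34681151  1.41535337 -0.02930208]
```

```bash
python3 -m creep '[[0,0,-0.3,0,-1],[0,0,-0.6,0,-1],[0,0,-0.6,0,-1]]' 12; python3 - <<'E'
from h import *
from bench import manip
s=manip.sense()
d=manip.capture("wrist")
cv2.imwrite("pics/w14c.png",cv2.resize(d["pixels"][180:300,190:330],None,fx=5.5,fy=5.5,interpolation=cv2.INTER_CUBIC))
print(s['clock'],s['eef_pos'],np.round(s['eef_rot'],4).tolist(),s['force'],s['grip_width'])
E
```

```text
clock: 12.6
eef_pos: [0.4436, 0.2274, 0.0954]
eef_rot: [-0.028, 0.703, 0.026, 0.71]
force: [1.4, 1.3, -1.8]
grip_width: 0.0251
12.6 [0.44358166 0.22740529 0.09539488] [-0.0277, 0.7028, 0.0258, 0.7104] [ 1.43718876  1.33684991 -1.8449097 ] 0.025069548939985916
```

View pics/w14c.png

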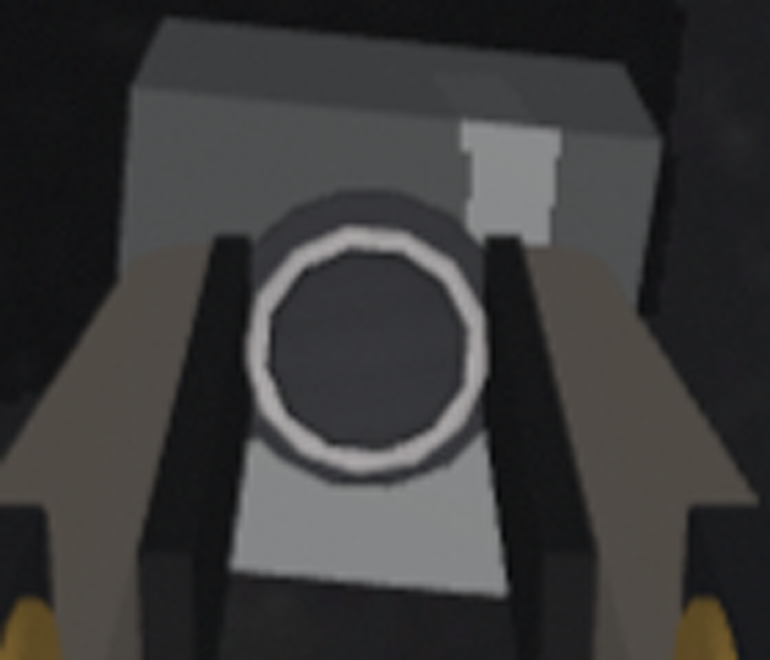

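```bash
cat >> tilt.py <<'E'
from scipy.optimize import least_squares
def fit(capf,capb,fl,flback=None,aP=.0627):
    def f(p):
        m=model(p[0],p[1],p[2]); r=[m['capf']-capf,m['capb']-capb,max(m['fl'],m['flb'])-fl,(p[2]-aP)/.003]
        if flback: r.append(m['flback']-flback)
        return r
    r=least_squares(f,[.3,.005,aP],x_scale=[.1,.005,.005]);print('tilt',np.degrees(r.x[0]),'z0',r.x[1],'aP',r.x[2],'res',r.fun.round(2)); return r.x
E
python3 -c "
from tilt import *
fit(220.5,265.9,214.1,268.1)
fit(220.5,265.9,214.1)"
```

```text
tilt 22.991425024882076 z0 0.0071156318175939065 aP 0.06465437002214575 res [-0.71  0.72 -0.08  0.65  0.1 ]
tilt 23.07088626168878 z0 0.0071435743106891 aP 0.0645026726445218 res [-0.73  0.74  0.01  0.6 ]
```

```bash
python3 -m creep '[[0,0,0,0,-1],[0,0,0,0,-1],[0,0,0.5,0,-1],[0,0,0.6,0,-1]]' 50; python3 -m creep '[[-2,0,0,0,-1],[-5,0,0,0,-1],[-8,0,0,0,-1],[-11,0,0,0,-1],[-12,0,0,0,-1]]' 50; python3 - <<'E'
from h import *
from bench import manip
s=manip.sense()
d=manip.capture("wrist")
cv2.imwrite("pics/w15c.png",cv2.resize(d["pixels"][180:300,190:330],None,fx=5.5,fy=5.5,interpolation=cv2.INTER_CUBIC))
print(s['clock'],s['eef_pos'],np.round(s['eef_rot'],4).tolist(),s['force'],s['grip_width'])
d=manip.capture("side")
cv2.imwrite("pics/s15c.png",cv2.resize(d["pixels"][130:250,250:410],None,fx=5,fy=5,interpolation=cv2.INTER_CUBIC))
E
```

```text
clock: 12.98
eef_pos: [0.4505, 0.228, 0.0956]
eef_rot: [-0.028, 0.703, 0.026, 0.711]
force: [-0.0, 0.6, -1.8]
grip_width: 0.0237
clock: 13.4
eef_pos: [0.4508, 0.2291, 0.2194]
eef_rot: [-0.027, 0.701, 0.027, 0.712]
force: [1.1, 0.8, -1.5]
grip_width: 0.0238
13.4 [0.45078595 0.22908067 0.21941478] [-0.0269, 0.7011, 0.0266, 0.712] [ 1.09512693  0.79925615 -1.5163435 ] 0.02383557563729802
```

View pics/w15c.png

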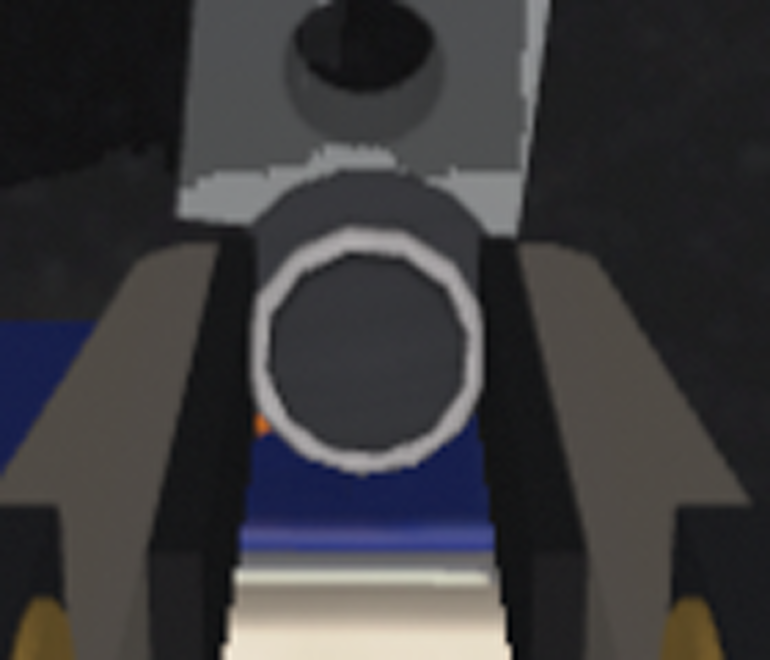

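View pics/s15c.png

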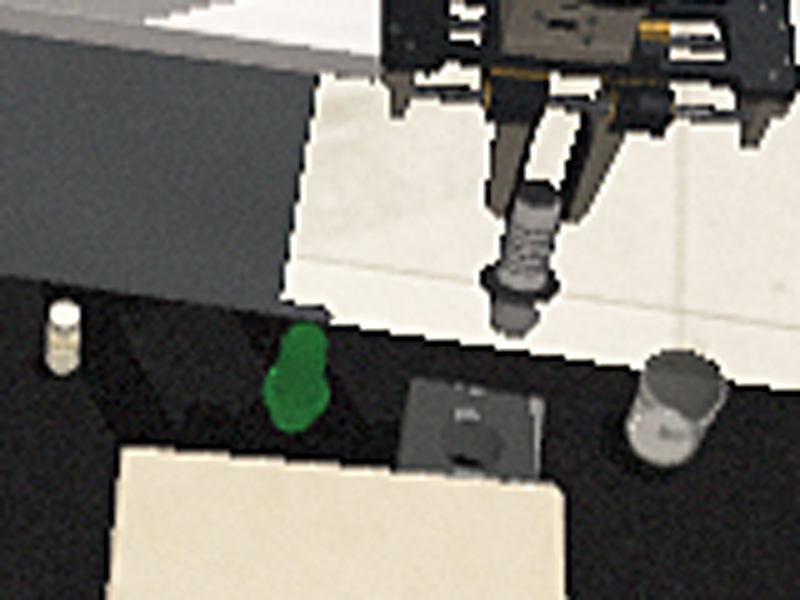

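```bash
python3 -c "
from tilt import *
p=fit(220.7,265.4,210.1)
s=dict(eef_pos=[0.45078595,0.22908067,0.21941478],eef_rot=[-0.0269,0.7011,0.0266,0.712])
p0,R=tool(s);print(R.round(4))
a=R@np.array([-np.cos(p[0]),0,-np.sin(p[0])]);print('axis world',a,'lean',np.degrees(np.arccos(a[2])))
x,y,bx,bz=headframe(0,np.radians(3.9));print('bz',bz,'angle',np.degrees(np.arccos(a@bz)))
S=CAL['side']
M=p0+R@(np.array([.006,0,p[1]])+np.array([np.cos(p[0]),0,np.sin(p[0])])*p[2]);cap=M+a*.087
g=lambda q:(q-np.array([250,130]))*5
print('mouth',M,g(proj(S,M)),'cap',cap,g(proj(S,cap)))
for al in(0,15,20,25,30):
  al=np.radians(al);M=p0+R@(np.array([.006,0,p[1]])+np.array([np.cos(al),0,np.sin(al)])*p[2]);cap=M-R@np.array([np.cos(al),0,np.sin(al)])*.087;print(g(proj(S,M)),g(proj(S,cap)))
"

```

```text
tilt 20.21080291499067 z0 0.005942629569463325 aP 0.0651881088823509 res [-0.97  1.01 -0.02  0.83]
[[ 1.540e-02 -7.560e-02  9.970e-01]
 [ 2.000e-04  9.971e-01  7.560e-02]
 [-9.999e-01 -1.000e-03  1.540e-02]]
axis world [-0.35891585 -0.02627096  0.93300013] lean 21.09258248837831
bz [-0.4216396  -0.0287445   0.90630779] angle 3.909013841027591
mouth [0.48020043 0.2312435  0.15268642] [507.03584884 327.53440627] cap [0.44897475 0.22895793 0.23385744] [535.15296416 184.02301649]
[504.53517978 298.31687679] [536.17365501 193.71291118]
[506.12931911 321.01953684] [535.50901594 186.10944752]
[506.99573806 327.28607601] [535.16854887 184.10140763]
[508.02370496 332.81442156] [534.77307109 182.38301784]
[509.20795333 337.55694672] [534.325902   180.96651175]
```

```bash
python3 -m creep '[[0,-18,-1.5,0,-1],[0,-18,-1.5,0,-1],[0,-18,-1.5,0,-1],[0,-18,-1.5,0,-1],[0,-18,-1.5,0,-1]]'; python3 -m creep '[[0,-14,-1.2,0,-1],[0,-14,-1.2,0,-1],[0,-14,-1.2,0,-1],[0,-14,-1.2,0,-1],[0,-14,-1.2,0,-1]]'; python3 - <<'E'
from h import *
from bench import manip
s=manip.sense()
d=manip.capture("wrist")
cv2.imwrite("pics/w16.png",d["pixels"])
print(s['clock'],s['eef_pos'],np.round(s['eef_rot'],4).tolist(),s['force'],s['grip_width'])
E
```

```text
clock: 13.92
eef_pos: [0.4469, 0.044, 0.2149]
eef_rot: [-0.027, 0.703, 0.025, 0.71]
force: [0.0, 0.4, -1.6]
grip_width: 0.0243
clock: 14.33
eef_pos: [0.444, -0.0997, 0.2129]
eef_rot: [-0.026, 0.704, 0.024, 0.709]
force: [-0.2, 0.5, -2.5]
grip_width: 0.0237
14.3333 [ 0.44399868 -0.09973231  0.21294038] [-0.0262, 0.704, 0.024, 0.7093] [-0.15780822  0.51384392 -2.52162822] 0.023695100198624048
```

View pics/w16.png

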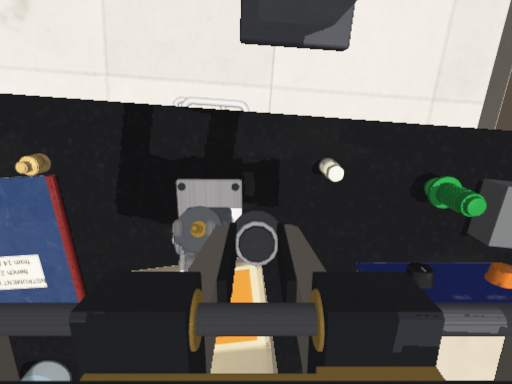

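```bash
python3 - <<'E'
import cv2
w=cv2.imread("pics/w16.png")
cv2.imwrite("pics/w16c.png",cv2.resize(w[170:290,160:290],None,fx=6,fy=6,interpolation=cv2.INTER_CUBIC))
E
```

```text
(no output)
```

View pics/w16c.png

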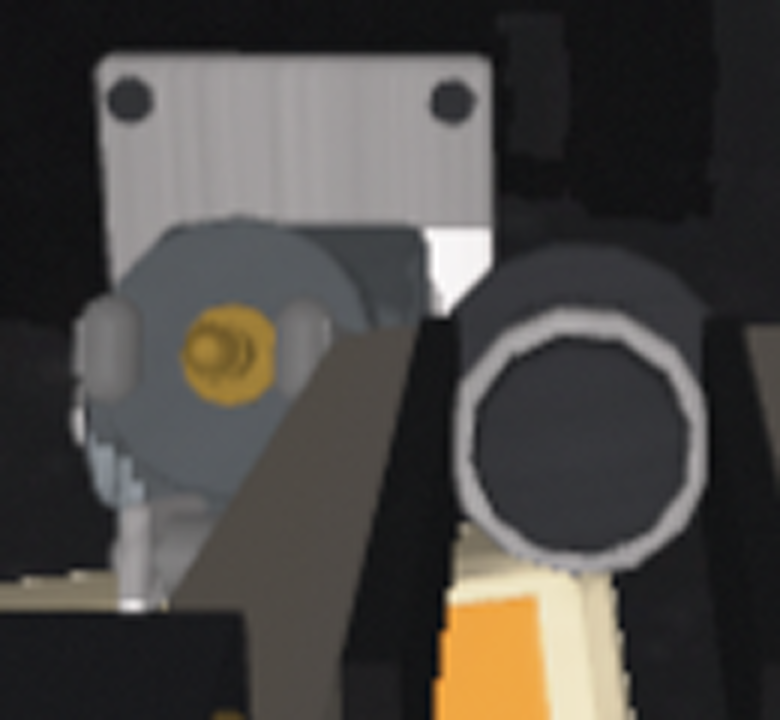

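```bash
cat > boss.py <<'E'
from h import *
s=dict(eef_pos=[0.44399868,-0.09973231,0.21294038],eef_rot=[-0.0262,0.704,0.024,0.7093]);c=wcal(s)
g=lambda u,v:(160+(u+.5)/6-.5,170+(v+.5)/6-.5)
x,y,bx,bz=headframe(0,np.radians(3.9))
E
python3 - <<'E'
from boss import *
L,Rr=atz(c,g(97,57),.01),atz(c,g(492,57),.01);print('plate',L,Rr,np.degrees(np.arctan2(-(Rr-L)[0],(Rr-L)[1])))
t=atz(c,g(209,350),.085+.024*bz[2]);print('b from tip',t-.024*bz)
for s0 in (0,.003,.006): t=atz(c,g(231,355),.085+s0*bz[2]);print('b from base',t-s0*bz)
c10=wcal(dict(eef_pos=[0.51222497,-0.15707705,0.1719173],eef_rot=[-0.0265,0.704,0.0241,0.7092]))
print('w10',atz(c10,(257,177),.1068)-.024*bz)
c7=wcal(dict(eef_pos=[0.46918,-.15982,.18314],eef_rot=[-.0263,.7042,.0247,.7091]))
print('w7',atz(c7,(170+347/4,170+190/4),.1068)-.024*bz)
for b in ([.4985,-.1577,.085],[.4975,-.158,.085]):
    b=np.array(b);f=lambda X:(proj(c,X)-[160,170]+.5)*6-.5
    print(b,'tip',f(b+.024*bz),'face',f(b),'rim front',f(b-.025*bx),'rim left',f(b-.025*y),'rim back',f(b+.025*bx),'jawR',f(b+.024*bz-.016*y),'jawL',f(b+.024*bz+.016*y))
im=cv2.imread('pics/w10.png');cv2.imwrite('pics/w10c.png',cv2.resize(im[120:240,205:310],None,fx=6,fy=6,interpolation=cv2.INTER_CUBIC))
E
```

```text
plate [ 0.46446758 -0.200313    0.01      ] [ 0.45846477 -0.11760096  0.01      ] 4.15095861238794
b from tip [ 0.49757744 -0.15663978  0.085     ]
b from base [ 0.49745925 -0.15759892  0.085     ]
b from base [ 0.4975511 -0.1570292  0.085    ]
b from base [ 0.49764295 -0.15645949  0.085     ]
w10 [ 0.50095521 -0.15724901  0.08504861]
w7 [ 0.49625618 -0.15733078  0.08504861]
[ 0.4985 -0.1577  0.085 ] tip [202.61501951 354.50959727] face [230.49120222 360.16640174] rim front [235.3302138  219.04536812] rim left [ 88.66259339 359.4925015 ] rim back [225.53366135 504.74412782] jawR [104.67038606 354.04495995] jawL [300.58617365 354.9743604 ]
[ 0.4975 -0.158   0.085 ] tip [200.86657863 348.70271312] face [228.89502557 354.79000775] rim front [233.75727144 213.61266531] rim left [ 86.94404532 354.11657918] rim back [223.91357701 499.42845047] jawR [102.83075181 348.23842876] jawL [298.92897562 349.16712332]
```

View pics/w10c.png

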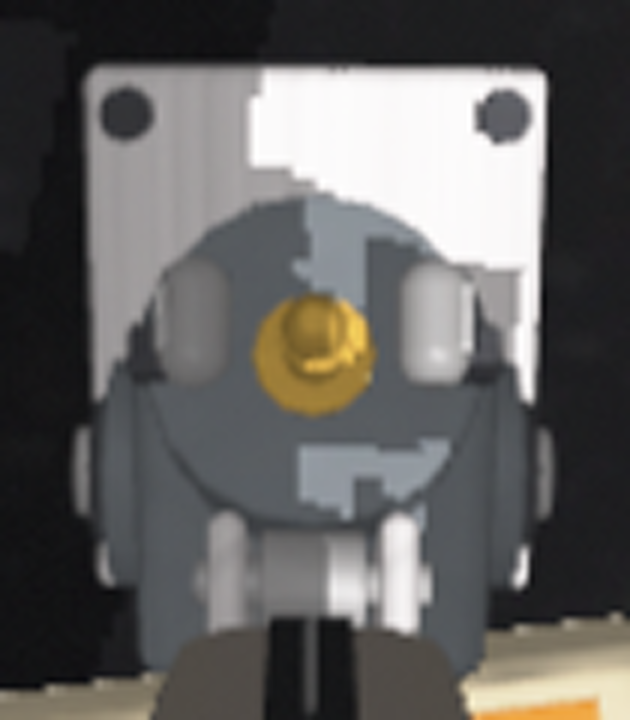

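```bash
cat > goto.py <<'E'
import sys
from h import *
from bench import manip
def run(ss,al=20.2,z0=.0059,aP=.0645,b=(.498,-.1572,.085),head=4.0):
    s=manip.sense();p,R=tool(s);al=np.radians(al)
    x,y,bx,bz=headframe(0,np.radians(head));b=np.array(b)
    m=np.array([.006,0,z0])+np.array([np.cos(al),0,np.sin(al)])*aP
    M=p+R@m;a=-R@np.array([np.cos(al),0,np.sin(al)])
    q=M-b;print('clock',s['clock'],'TCP',np.round(s['eef_pos'],4),'mouth boss x,y,z mm',np.round([q@bx*1e3,q@y*1e3,q@bz*1e3],1),'ang',np.degrees(np.arccos(a@bz)).round(1),'lean',np.degrees(np.arccos(a[2])).round(1),'force b',np.round([np.dot(s['force'],bx),np.dot(s['force'],y),np.dot(s['force'],bz)],1),'mom',np.round(s['moment'],2),'gw',s['grip_width'])
    print('R',R.round(3).tolist())
    for t in ss: print(t,(R.T@(b+t*bz-M)*100).round(2))
if __name__=='__main__': run([float(v) for v in sys.argv[1:]])
E
python3 goto.py .06 .04
```

```text
clock 14.3833 TCP [ 0.444 -0.098  0.213] mouth boss x,y,z mm [ 7.  62.7 64.8] ang 4.4 lean 20.6 force b [-1.2  0.7 -1.1] mom [-0.02  0.05 -0.04] gw 0.023737791266854838
R [[0.007, -0.071, 0.997], [-0.002, 0.998, 0.071], [-1.0, -0.002, 0.007]]
0.06 [ 0.74 -6.27 -0.44]
0.04 [ 2.56 -6.27  0.39]
```

```bash
python3 -m creep '[[0.5,-3.5,-0.4,0,-1],[0.7,-6.3,-0.4,0,-1],[1.6,-6.3,0,0,-1],[2.5,-6.3,0.4,0,-1],[2.5,-6.3,0.4,0,-1]]' 55; python3 goto.py .03 .018; python3 - <<'E'
from h import *
from bench import manip
d=manip.capture("wrist")
cv2.imwrite("pics/w17c.png",cv2.resize(d["pixels"][170:300,190:330],None,fx=5.5,fy=5.5,interpolation=cv2.INTER_CUBIC))
d=manip.capture("side")
cv2.imwrite("pics/s17c.png",cv2.resize(d["pixels"][130:230,170:270],None,fx=6,fy=6,interpolation=cv2.INTER_CUBIC))
E
```

```text
clock: 14.8
eef_pos: [0.4518, -0.159, 0.1854]
eef_rot: [-0.025, 0.705, 0.025, 0.708]
force: [0.3, -0.5, -2.2]
grip_width: 0.024
clock 14.8 TCP [ 0.4518 -0.159   0.1854] mouth boss x,y,z mm [-1.8  1.5 38.3] ang 4.6 lean 20.4 force b [-0.7 -0.5 -2. ] mom [0.04 0.07 0.03] gw 0.023997678741289642
R [[0.004, -0.071, 0.997], [0.0, 0.998, 0.071], [-1.0, 0.0, 0.004]]
0.03 [ 0.68 -0.15  0.51]
0.018 [ 1.77 -0.15  1.02]
```

View pics/w17c.png

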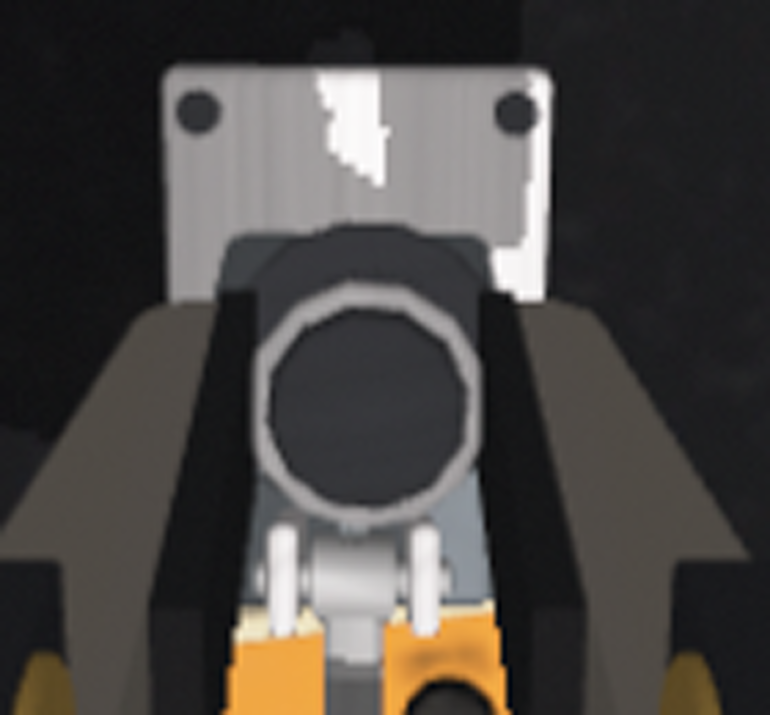

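View pics/s17c.png

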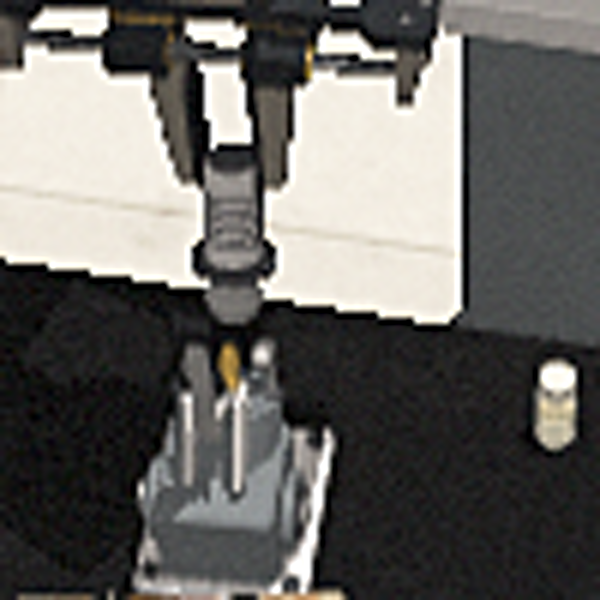

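```bash
python3 -m creep '[[0.3,-0.15,0.3,0,-1],[0.7,-0.15,0.5,0,-1],[0.7,-0.15,0.5,0,-1]]' 55; python3 goto.py .018 .014 .010
```

```text
clock: 15.15
eef_pos: [0.4574, -0.1595, 0.1796]
eef_rot: [-0.026, 0.705, 0.026, 0.708]
force: [-0.2, 0.4, -1.7]
grip_width: 0.0237
clock 15.15 TCP [ 0.4574 -0.1595  0.1796] mouth boss x,y,z mm [ 0.9  0.6 30.7] ang 4.5 lean 20.5 force b [-0.9  0.5 -1.5] mom [ 0.06  0.03 -0.01] gw 0.023731866290286365
R [[0.005, -0.073, 0.997], [-0.0, 0.997, 0.073], [-1.0, -0.001, 0.005]]
0.018 [ 1.19 -0.06  0.45]
0.014 [ 1.55 -0.06  0.62]
0.01 [ 1.92 -0.06  0.78]
```

```bash
python3 -m creep '[[0.5,-0.1,0.2,0,-1],[0.9,-0.1,0.35,0,-1],[1.2,-0.1,0.45,0,-1],[1.2,-0.1,0.45,0,-1]]' 55; python3 goto.py .014 .010 .006 .002;  python3 - <<'E'
from h import *
from bench import manip
d=manip.capture("wrist")
cv2.imwrite("pics/w18c.png",cv2.resize(d["pixels"][170:300,190:330],None,fx=5.5,fy=5.5,interpolation=cv2.INTER_CUBIC))
d=manip.capture("side")
cv2.imwrite("pics/s18c.png",cv2.resize(d["pixels"][140:220,175:255],None,fx=8,fy=8,interpolation=cv2.INTER_CUBIC))
E
```

```text
clock: 15.48
eef_pos: [0.4619, -0.1601, 0.1669]
eef_rot: [-0.026, 0.705, 0.026, 0.708]
force: [0.6, -0.1, -1.0]
grip_width: 0.0243
clock 15.4833 TCP [ 0.4619 -0.1601  0.1669] mouth boss x,y,z mm [-0.5 -0.4 17.4] ang 4.6 lean 20.4 force b [ 0.1 -0.2 -1.2] mom [-0.06 -0.   -0.05] gw 0.02429406428071211
R [[0.004, -0.073, 0.997], [-0.0, 0.997, 0.073], [-1.0, -0.0, 0.004]]
0.014 [0.28 0.03 0.19]
0.01 [0.65 0.03 0.36]
0.006 [1.01 0.03 0.52]
0.002 [1.37 0.03 0.69]
```

View pics/w18c.png

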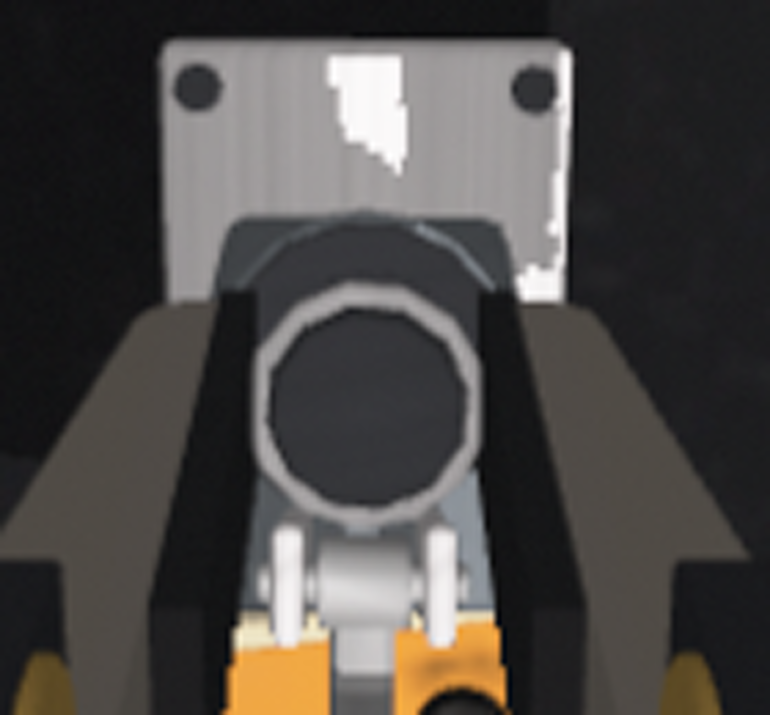

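View pics/s18c.png

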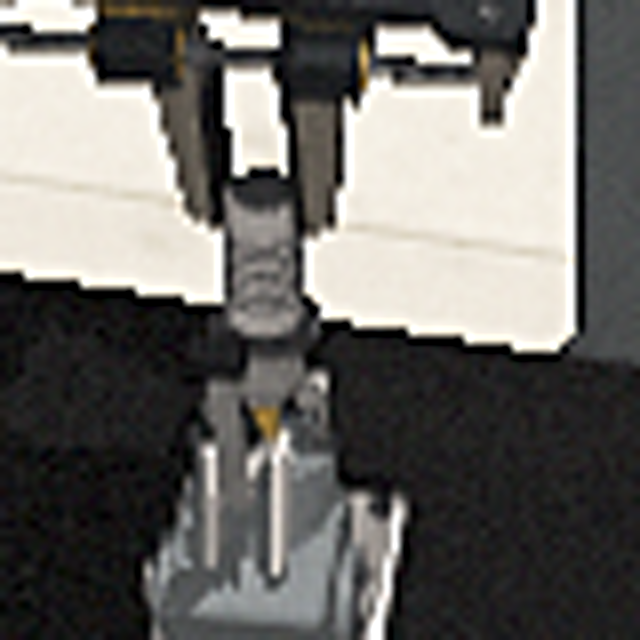

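```bash
python3 -m creep '[[0.3,0,0.19,0,-1],[0.55,0,0.3,0,-1],[0.75,0,0.4,0,-1],[0.75,0,0.4,0,-1]]' 60; python3 goto.py .010 .006 .002 0.0;  python3 - <<'E'
from h import *
from bench import manip
d=manip.capture("wrist")
cv2.imwrite("pics/w19c.png",cv2.resize(d["pixels"][170:300,190:330],None,fx=5.5,fy=5.5,interpolation=cv2.INTER_CUBIC))
E
```

```text
clock: 15.92
eef_pos: [0.466, -0.1601, 0.1599]
eef_rot: [-0.026, 0.705, 0.026, 0.708]
force: [-1.9, -1.3, 1.3]
grip_width: 0.0234
clock 15.9167 TCP [ 0.466  -0.1601  0.1599] mouth boss x,y,z mm [ 0.2 -0.6  9.2] ang 4.6 lean 20.4 force b [-1.2 -1.1  2. ] mom [-0.16  0.32  0.03] gw 0.02339727576002253
R [[0.004, -0.073, 0.997], [-0.0, 0.997, 0.073], [-1.0, -0.001, 0.004]]
0.01 [-0.06  0.06 -0.05]
0.006 [0.3  0.06 0.11]
0.002 [0.66 0.06 0.28]
0.0 [0.85 0.06 0.36]
```

View pics/w19c.png

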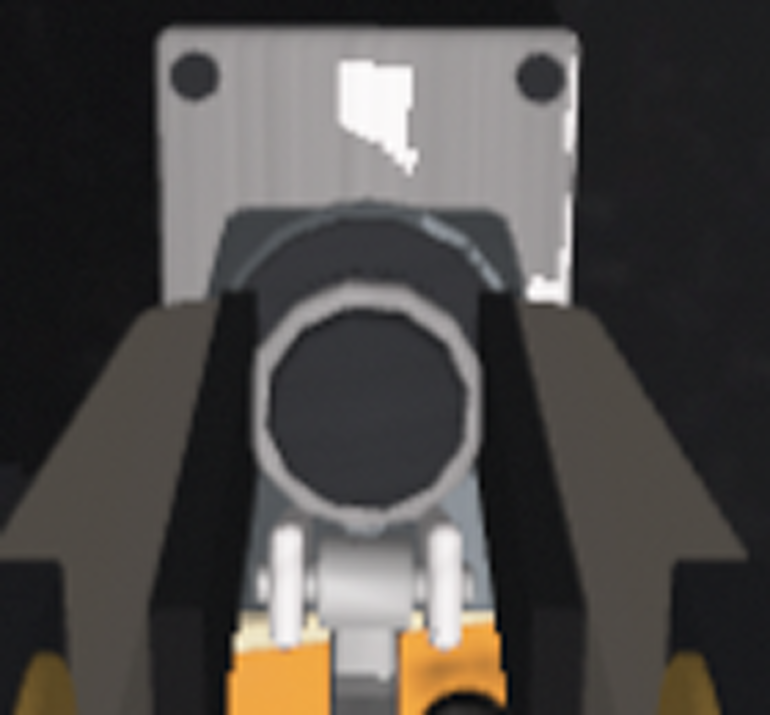

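```bash
python3 -m creep '[[0.2,0,0.08,0,-1],[0.4,0,0.16,0,-1],[0.4,0,0.16,0,-1]]' 60; python3 goto.py .002;  python3 -m creep '[[0.2,0,0.08,0,-1],[0.4,0,0.16,0,-1],[0.4,0,0.16,0,-1]]' 60; python3 goto.py .002;python3 - <<'E'
from h import *
from bench import manip
d=manip.capture("wrist")
cv2.imwrite("pics/w20c.png",cv2.resize(d["pixels"][170:300,190:330],None,fx=5.5,fy=5.5,interpolation=cv2.INTER_CUBIC))
d=manip.capture("side")
cv2.imwrite("pics/s20c.png",cv2.resize(d["pixels"][140:220,175:255],None,fx=8,fy=8,interpolation=cv2.INTER_CUBIC))
E
```

```text
clock: 16.22
eef_pos: [0.4676, -0.16, 0.1557]
eef_rot: [-0.026, 0.705, 0.026, 0.708]
force: [-0.7, -0.9, 1.7]
grip_width: 0.0237
clock 16.2167 TCP [ 0.4676 -0.16    0.1557] mouth boss x,y,z mm [-0.  -0.6  4.8] ang 4.6 lean 20.4 force b [ 0.  -0.9  1.9] mom [-0.12  0.27  0.01] gw 0.023680106902201365
R [[0.004, -0.073, 0.997], [-0.001, 0.997, 0.073], [-1.0, -0.001, 0.004]]
0.002 [0.25 0.06 0.12]
clock: 16.47
eef_pos: [0.4693, -0.1599, 0.1517]
eef_rot: [-0.026, 0.705, 0.025, 0.708]
force: [-2.7, 0.3, 7.1]
grip_width: 0.0237
clock 16.4667 TCP [ 0.4693 -0.1599  0.1517] mouth boss x,y,z mm [-0.2 -0.7  0.4] ang 4.6 lean 20.4 force b [0.6 0.5 7.6] mom [-0.05  0.67  0.05] gw 0.023740315996623455
R [[0.004, -0.073, 0.997], [-0.001, 0.997, 0.073], [-1.0, -0.001, 0.004]]
0.002 [-0.15  0.07 -0.05]
```

View pics/w20c.png

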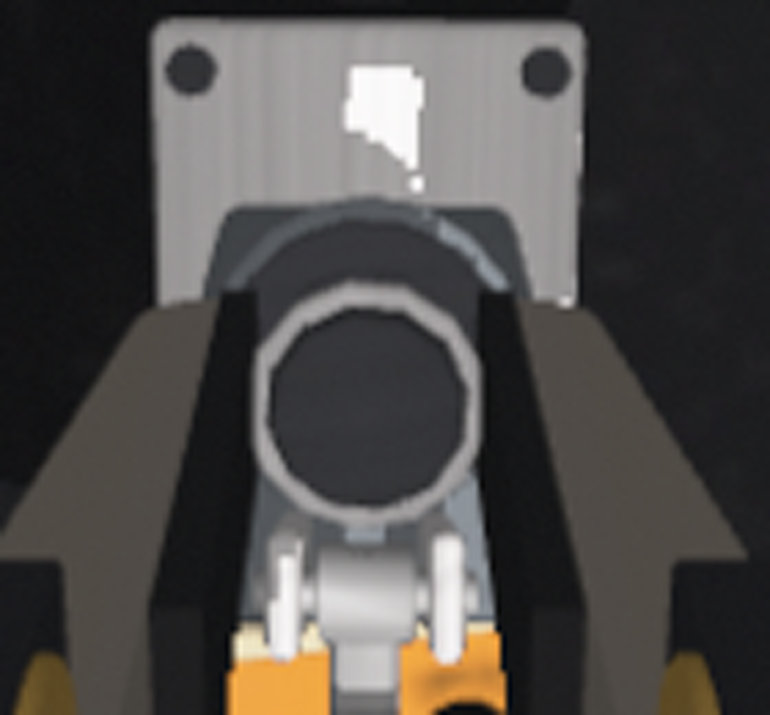

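View pics/s20c.png

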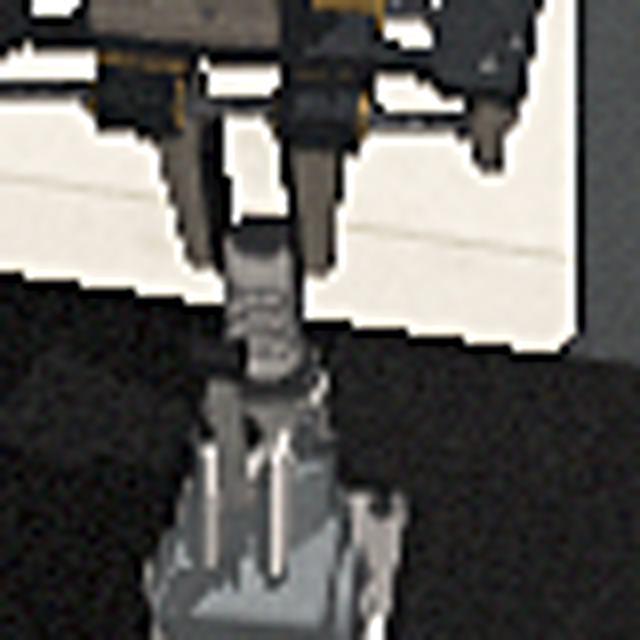

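```bash
python3 -m creep '[[0.1,0,0.04,0,-1],[0.2,0,0.08,0,-1],[0.2,0,0.08,0,-1]]' 60; python3 goto.py .002;  python3 -m creep '[[0.1,0,0.04,0,-1],[0.2,0,0.08,0,-1],[0.2,0,0.08,0,-1]]' 60; python3 goto.py .002
```

```text
clock: 16.82
eef_pos: [0.4701, -0.1599, 0.1506]
eef_rot: [-0.026, 0.705, 0.025, 0.708]
force: [-5.8, 0.6, 13.6]
grip_width: 0.0238
clock 16.8167 TCP [ 0.4701 -0.1599  0.1506] mouth boss x,y,z mm [ 0.1 -0.8 -0.9] ang 4.6 lean 20.4 force b [ 0.5  1.  14.7] mom [0.14 1.02 0.04] gw 0.02378865119965117
R [[0.004, -0.073, 0.997], [-0.001, 0.997, 0.073], [-1.0, -0.001, 0.004]]
0.002 [-0.26  0.08 -0.13]
clock: 17.07
eef_pos: [0.4707, -0.16, 0.1504]
eef_rot: [-0.026, 0.705, 0.025, 0.708]
force: [-10.1, 1.1, 26.3]
grip_width: 0.0237
clock 17.0667 TCP [ 0.4707 -0.16    0.1504] mouth boss x,y,z mm [ 0.4 -0.9 -1.4] ang 4.6 lean 20.4 force b [ 2.   1.8 28.1] mom [0.33 2.09 0.05] gw 0.023656696875382674
R [[0.004, -0.073, 0.997], [-0.001, 0.997, 0.073], [-1.0, -0.001, 0.004]]
0.002 [-0.29  0.09 -0.18]
```

```bash
python3 - <<'E'
from h import *
from bench import manip
d=manip.capture("wrist")
cv2.imwrite("pics/w21c.png",cv2.resize(d["pixels"][170:300,190:330],None,fx=5.5,fy=5.5,interpolation=cv2.INTER_CUBIC))
d=manip.capture("side")
cv2.imwrite("pics/s21c.png",cv2.resize(d["pixels"][140:220,175:255],None,fx=8,fy=8,interpolation=cv2.INTER_CUBIC))
E
python3 goto.py .002
```

```text
clock 17.1667 TCP [ 0.4707 -0.16    0.1504] mouth boss x,y,z mm [ 0.4 -0.9 -1.4] ang 4.6 lean 20.4 force b [ 0.9  2.1 28.5] mom [0.29 2.09 0.01] gw 0.023440082799767756
R [[0.004, -0.073, 0.997], [-0.001, 0.997, 0.073], [-1.0, -0.001, 0.004]]
0.002 [-0.29  0.09 -0.18]
```

View pics/w21c.png

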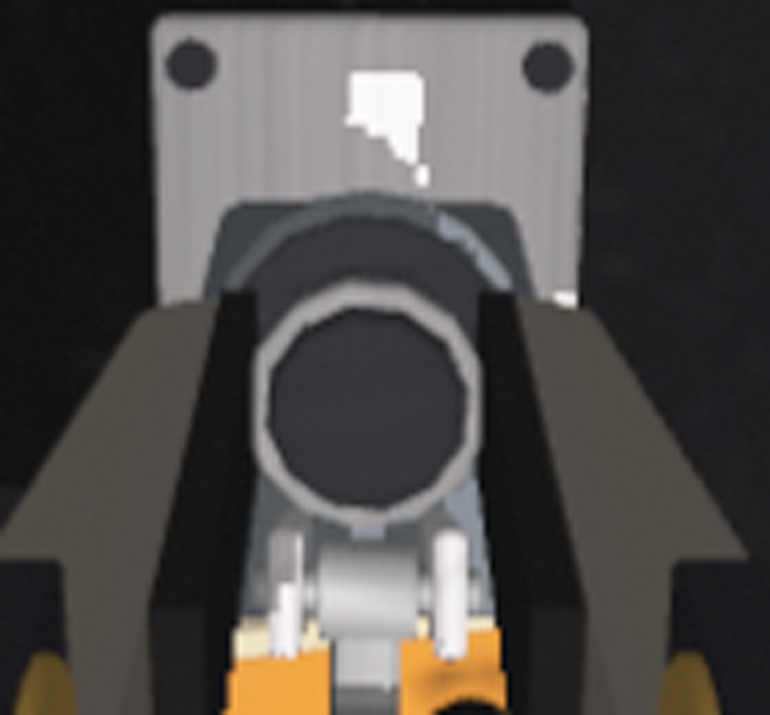

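View pics/s21c.png

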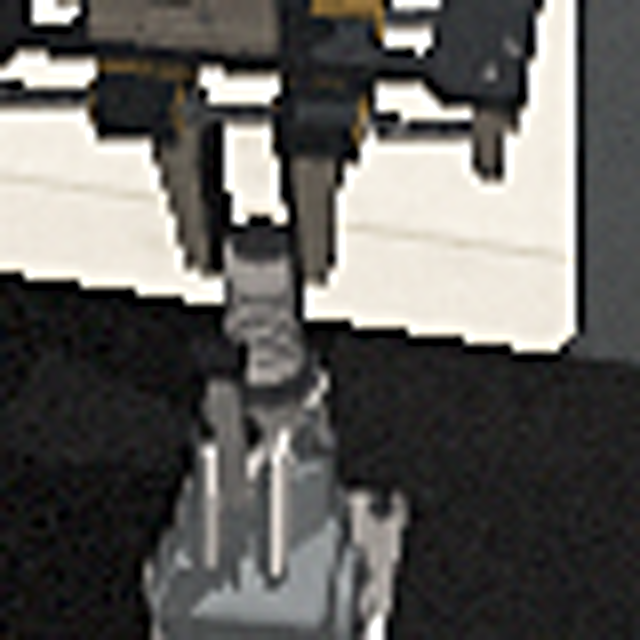

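```bash
python3 -c "
from tilt import *
fit(220.7,264.8,208.1)"; python3 -m creep '[[0.2,0,0,0,-1],[0.25,0,-0.2,0,-1],[0.3,0,-0.35,0,-1],[0.35,0,-0.5,0,-1],[0.35,0,-0.5,0,-1]]' 25; python3 - <<'E'
from h import *
from bench import manip
d=manip.capture("wrist")
cv2.imwrite("pics/w22c.png",cv2.resize(d["pixels"][170:300,190:330],None,fx=5.5,fy=5.5,interpolation=cv2.INTER_CUBIC))
E
python3 goto.py .002
```

```text
tilt 18.858318737067318 z0 0.005290606646152511 aP 0.06573175559392529 res [-1.15  1.23 -0.04  1.01]
clock: 17.58
eef_pos: [0.466, -0.1607, 0.148]
eef_rot: [-0.026, 0.705, 0.025, 0.708]
force: [-5.8, 0.1, 14.9]
grip_width: 0.0249
clock 17.6333 TCP [ 0.4661 -0.1606  0.148 ] mouth boss x,y,z mm [-4.7 -1.2 -1.6] ang 4.5 lean 20.5 force b [ 1.   0.5 16.9] mom [0.15 0.93 0.04] gw 0.024621968507952268
R [[0.005, -0.073, 0.997], [-0.002, 0.997, 0.073], [-1.0, -0.002, 0.005]]
0.002 [-0.52  0.12  0.28]
```

View pics/w22c.png

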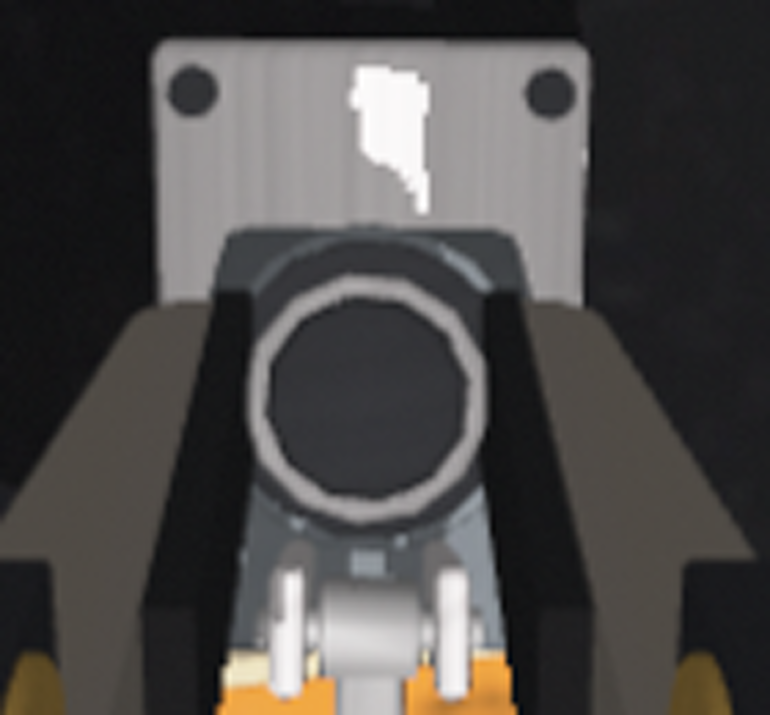

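```bash
python3 -c "
from tilt import *
fit(219.6,264.7,212.9,267.2)
p=fit(219.6,264.7,212.9)
import goto
goto.run([.002],al=np.degrees(p[0]),z0=p[1],aP=p[2])
goto.run([.002],al=np.degrees(p[0]),z0=p[1],aP=.0607)"
```

```text
tilt 22.798474552866328 z0 0.006399565812566059 aP 0.06471974200795731 res [-0.87  0.88  0.06  0.67 -0.06]
tilt 22.752260981731805 z0 0.006383619304350226 aP 0.06480766828119029 res [-0.86  0.87  0.01  0.7 ]
clock 17.6333 TCP [ 0.4661 -0.1606  0.148 ] mouth boss x,y,z mm [-1.4 -1.2 -2.2] ang 2.0 lean 23.0 force b [ 1.   0.5 16.9] mom [0.15 0.93 0.04] gw 0.024621968507952268
R [[0.005, -0.073, 0.997], [-0.002, 0.997, 0.073], [-1.0, -0.002, 0.005]]
0.002 [-0.44  0.12 -0.05]
clock 17.6333 TCP [ 0.4661 -0.1606  0.148 ] mouth boss x,y,z mm [-1.3 -1.2  1.9] ang 2.0 lean 23.0 force b [ 1.   0.5 16.9] mom [0.15 0.93 0.04] gw 0.024621968507952268
R [[0.005, -0.073, 0.997], [-0.002, 0.997, 0.073], [-1.0, -0.002, 0.005]]
0.002 [-0.06  0.12  0.11]
```

```bash
python3 -m creep '[[0.12,0.03,0.04,0,-1],[0.22,0.05,0.07,0,-1],[0.22,0.05,0.07,0,-1],[0.22,0.05,0.07,0,-1]]' 60; python3 goto.py .002; python3 - <<'E'
from h import *
from bench import manip
d=manip.capture("wrist")
cv2.imwrite("pics/w23c.png",cv2.resize(d["pixels"][170:300,190:330],None,fx=5.5,fy=5.5,interpolation=cv2.INTER_CUBIC))
cv2.imwrite("pics/w23.png",d["pixels"])
d=manip.capture("side")
cv2.imwrite("pics/s23c.png",cv2.resize(d["pixels"][140:220,175:255],None,fx=8,fy=8,interpolation=cv2.INTER_CUBIC))
E
python3 goto.py .002
```

```text
clock: 17.97
eef_pos: [0.4671, -0.1605, 0.148]
eef_rot: [-0.027, 0.705, 0.025, 0.709]
force: [-10.3, -0.0, 29.8]
grip_width: 0.024
clock 17.9667 TCP [ 0.4671 -0.1605  0.148 ] mouth boss x,y,z mm [-3.7 -1.2 -2. ] ang 4.5 lean 20.5 force b [ 3.3  0.7 31.3] mom [0.17 1.79 0.04] gw 0.0240235454610788
R [[0.006, -0.073, 0.997], [-0.002, 0.997, 0.073], [-1.0, -0.003, 0.006]]
0.002 [-0.52  0.12  0.17]
clock 18.0667 TCP [ 0.4671 -0.1605  0.148 ] mouth boss x,y,z mm [-3.7 -1.2 -2. ] ang 4.5 lean 20.5 force b [ 1.7  2.9 30.5] mom [ 0.22  1.84 -0.  ] gw 0.023974186902695233
R [[0.006, -0.073, 0.997], [-0.002, 0.997, 0.073], [-1.0, -0.003, 0.006]]
0.002 [-0.52  0.12  0.17]
```

View pics/w23c.png

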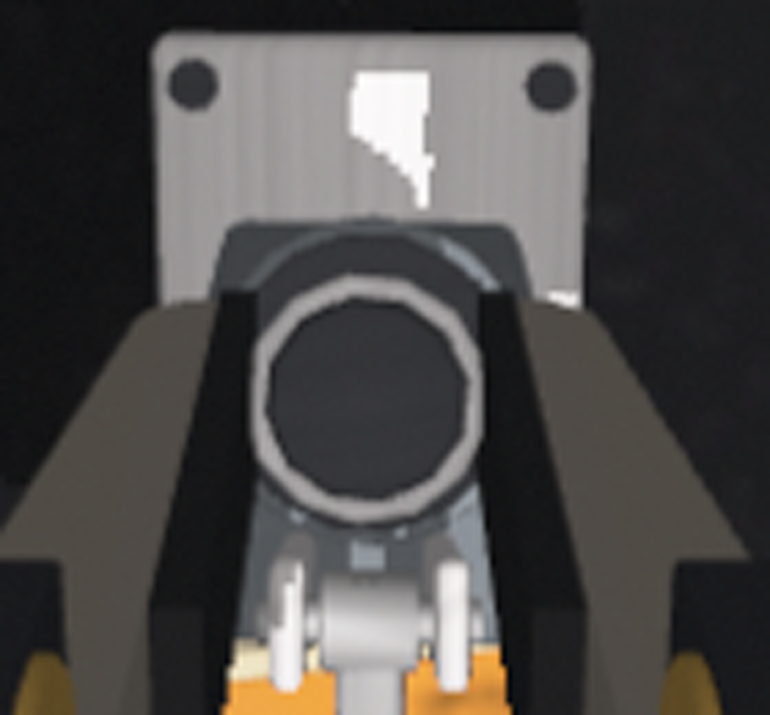

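View pics/s23c.png

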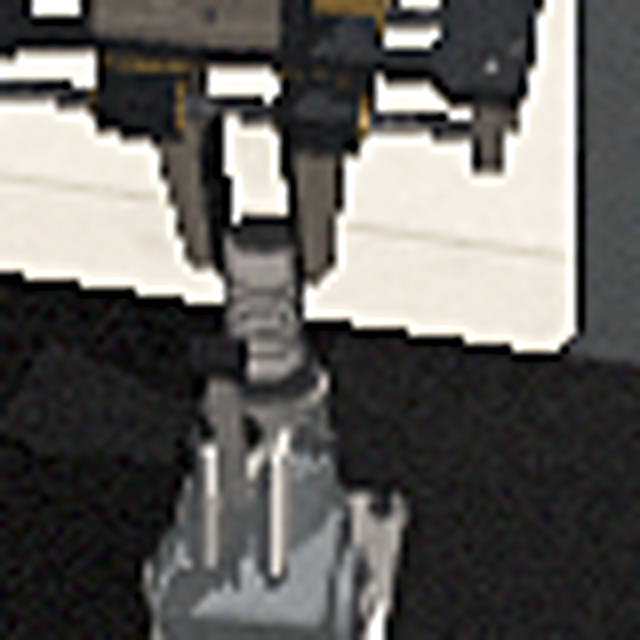

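```bash
python3 -c "
from tilt import *
p=fit(219.4,264.5,211.8,266)
import goto
goto.run([],al=np.degrees(p[0]),z0=p[1],aP=.061)"
python3 - <<'E'
from h import *
S=CAL['side'];th=np.radians(4);x=np.array([np.cos(th),np.sin(th),0]);h=np.array([.5233,-.156,.112])
for ph in (75,90,100,110): 
    p=np.radians(ph);print(ph+12.6,((proj(S,h+.084*(-np.cos(p)*x+np.sin(p)*np.array([0,0,1])))-[175,140])*8).round())
E
```

```text
tilt 22.071817257763954 z0 0.005987558599570064 aP 0.0648308172217409 res [-0.86  0.88  0.    0.71 -0.  ]
clock 18.0667 TCP [ 0.4671 -0.1605  0.148 ] mouth boss x,y,z mm [-1.3 -1.2  1.3] ang 2.6 lean 22.4 force b [ 1.7  2.9 30.5] mom [ 0.22  1.84 -0.  ] gw 0.023974186902695233
R [[0.006, -0.073, 0.997], [-0.002, 0.997, 0.073], [-1.0, -0.003, 0.006]]
87.6 [236. 251.]
102.6 [224. 297.]
112.6 [217. 336.]
122.6 [210. 378.]
```

```bash
python3 - <<'E'
from bench import manip
print(manip.hand_in())
s=manip.sense();print(s['clock'],s['eef_pos'],s['force'],s['grip_width'])
E
```

```text
the job is handed in; nothing more can be done
None
the job is handed in; nothing more can be done
```

I handed the job in at about 18 s of the 58 s. The lever was back and the coupler was pressed home and held at full grip. `hand_in` reports no verdict.

**What I did**
- **Lever:** my first grip on the knob slipped at about 1 rad, and a first push with closed fingers missed. A lower push with closed fingers swung it back, to about 2.0 rad judged from the side picture.
- **Tilting the coupler:** the tool could only turn about its own axis. I gripped the metal coupler, not the green one, and levered it over in the grip against the rim of the stand hole.
- **Pressing:** I carried it above the vial and pressed it on along the nipple axis. Then I shifted the tool sideways to correct the tilt and pressed again at 60 N grip.

**What my last checks showed**
- **Fully home:** the push force dipped where the jaws should snap in, then rose to a hard stop. It held steady at about 30 N for the 0.1 s I watched.
- **Angle:** the coupler was about 2.6° off the nipple axis by a wrist-picture fit that is good to perhaps 2–3°. The limit is 6.9°.
- **Position:** the mouth was about 2 mm off the axis.
- **Bystanders:** I never went near the beaker, vial or weight and felt no contact with them. I did not take a final picture of them.

**What disagreed**
- **Depth:** the fit put the mouth 3–4 mm deeper than the hard stop allows. I trusted the force, so depth and nipple travel rest on the force, not on a direct measurement.
- **Jaws:** I could not see them clearly behind the flange, so their closing is also judged from the force dip.

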